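# Make up two workshop kits

### The arm

A 6-joint arm with a two-finger parallel gripper is mounted at the origin on the work surface. World frame = base frame: x ahead of the robot, y to its left, z up, the work surface at z = 0. Lengths are in m, angles in rad, forces in N, time in s.
With the tool pointing down it reaches from about 0.35 to 0.85 m from the base axis. Payload 8.1 kg.
Tool frame: the origin (TCP) lies between the finger pads; the fingertips stand 14 mm ahead of it and the grasp point (between the pads) lies 5 mm behind it; z points along the fingers, y is the direction in which the jaws open and shut (so a half turn about z gives the same grasp; the last joint's range is limited). The gripper opens to 93 mm and grips with 3 to 60 N. Pads are 15 mm wide; open, the fingers measure 128 mm over their backs; the gripper's body (75 mm by 188 mm) begins 65 mm behind the grasp point.
Start: joints at [1.128, 0.13, 1.488, -0, 1.523, -0.085], TCP at [0.21, 0.562, 0.233] pointing down, gripper open.
Joint ranges: [-2.96, 2.96], [-0.89, 2.26], [0.02, 2.5], [-1.34, 4.48], [0, 2.73], [-2.66, 2.66]. Speed limits (rad/s): [2.39, 2.39, 2.79, 3.14, 3.14, 3.14].

### API

Orientations are given as [roll, pitch, yaw] about the fixed x, y, z axes, in that order (R = Rz(yaw) Ry(pitch) Rx(roll)).
In Python, from station import get_state, eyes, close_job, nets gives the robot as it stands. The module is installed in compiled form; this text tells all that it offers.
- The arm moves only by the shell command python3 -m inch 'ROWS'. ROWS is JSON, a list of rows, each an object of numbers: "jaw": the finger opening in mm, from 0 to 93; "x", "y", "z": the shift along the world's x, y, z in mm; "ax", "ay", "az": the turn, a rotation vector about the world's x, y, z in rad. In form: [{"jaw": .., "x": .., "y": .., "z": .., "ax": .., "ay": .., "az": ..}, ...]. A call has 1 to 20 rows; each row shifts and turns the commanded pose from where the row before left it; what a row does not reach is not made up. A row lasts 1/10 s, in which the tool goes at most 50 mm and 8.59 degrees, less where a joint would pass 70% of its speed; a pose out of reach is approached as far as the arm can. A call is refused whole if a number of a shift passes 50 or a number of a turn 0.15, either way. A call with a gripper value outside its range is refused whole. The fingers move at their own pace and stop on an object; the grip force is fixed at half the most. Time passes only in rows, so rows that do not move let the fingers close. It gives the time, the measured TCP pose, the force and the opening at its end, in the units of the state.
- get_state(): the state, without advancing time (a new reading comes with each control period).
- eyes.capture(name): name is "scene" or "top"; returns a dict with "color" (400x640x3 uint8, red, green, blue), "z_map" (400x640 float32, m along the optical axis (not along the pixel's ray), 0 where there is no reading), "fx", "fy", "cx", "cy" (pixels), "k1" (the pictures are not rectified: a ray, as slopes to the right and down, at radius r is drawn at 1 + k1 r^2 times it, then the intrinsics apply), "rvec" (rotation vector, rad) and "tvec" (3), from world to camera coordinates, as OpenCV has them. Camera axes: x right, y down, z forward; pixel columns grow to the right and rows downward; lengths in m; the calibration is good to about 2 mm. A picture is of the moment at which its call begins.
- close_job(): hands the job in, once; it reports no verdict.
Trained networks look in a picture, given as the dict that the camera call returned (one of the last four; its "shot" number tells which), for a name from the list of things; names that differ only in an ending like _2 or _b are one class to them, and where a whole thing is asked for, a point or a joint stands for the part that bears it (a point fixed in the world has none). Each returns a list of dicts, best first, with "conf" (0 to 1); they miss things now and then, are a little off and sometimes report something else, mostly with a low value. They report only what shows in the picture. A call takes as long as a camera call.
- nets.search_frame(picture, label): "pixel" ([row, column] in pixels, amid what is visible of it).
- nets.outline_of(picture, label): "pixels" (400x640 bool, what is visible of it) and "pixel" ([row, column] in pixels, amid what is visible of it).
- nets.place_of(picture, label): "pixel" ([row, column] in pixels: a listed point, or the origin of a listed thing).
The state is a dict: "t": time; "joints": joint angles; "qd": joint speeds; "effort": joint torques, N m; "tcp_pos": TCP position; "tool_rot": TCP orientation; "wrist_force": force on the tool from outside, world axes, zero at the start; "moment": the same for the moment, N m; "grip_width": finger opening in m.
Only numpy, scipy, OpenCV 4.12 (cv2) and the standard library are available. Lean on these libraries where they do the work, as an engineer would, in place of code of your own. Each camera call takes 0.05 s, during which the arm holds its last target. There are 200 camera calls.

### The job

Make up the two kits for the woodwork class. The blue tray gets the orange-capped glue bottle, centred upright on its round white mark, and the cork sanding block, centred on its oblong mark; the green tray gets the jar of screws, centred upright on its round mark, and the yellow tape measure, standing centred on its oblong mark, both oblong things lying lengthwise along their marks. Set each thing down without dropping it, and leave the green-capped bottle and the red tin where they are.

Things in the scene. Friction and masses are not known exactly. Their poses are not given: they have to be found in the camera images.
- blue_tray: Blue tray, open box 250 mm (its x) by 150 mm (y), fixed; floor 5 mm thick, walls 5 mm thick, 20 mm high in all. Origin at the centre of its underside, z up, x roughly away from the robot. Two white marks flush with its floor, both at y = 0: round, 60 mm across, at x = -65 mm (near end); oblong, 110 mm (x) by 60 mm (y), centred at x = +50 mm (far end).
- green_tray: Green tray, open box 250 mm (its x) by 150 mm (y), fixed; floor 5 mm thick, walls 5 mm thick, 20 mm high in all. Origin at the centre of its underside, z up, x roughly away from the robot. Two white marks flush with its floor, both at y = 0: round, 60 mm across, at x = +65 mm (far end); oblong, 110 mm (x) by 60 mm (y), centred at x = -50 mm (near end).
- orange_glue: Orange-capped white plastic glue bottle, standing: body 44 mm in diameter with straight sides up to 62 mm, then a shoulder to a conical orange cap (34 mm wide at its foot), 95 mm tall in all, with a band of the same colour round the body. About 130 g. Origin at the centre of its underside, z up. 
- screw_jar: Clear glass jar of brass screws with a red lid, standing: 50 mm in diameter with straight sides up to 50 mm, lid 48 mm in diameter, 68 mm tall in all. About 170 g. Origin at the centre of its underside, z up. 
- sanding_block: Brown cork sanding block with a dark underside, lying flat: 100 mm long (its x), 50 mm wide (its y), 36 mm high. About 80 g. Origin at the centre of its underside, z up. 
- tape_measure: Yellow tape measure with black trim, standing on its narrow side: case 66 mm long (its x), 36 mm thick (its y), 60 mm high; a small hook shows at the foot of its +x end. About 250 g. Origin at the centre of its underside, z up. 
- green_glue: Bystander, to be left alone: green-capped white plastic glue bottle, standing: body 44 mm in diameter with straight sides up to 62 mm, then a shoulder to a conical green cap (34 mm wide at its foot), 95 mm tall in all, with a band of the same colour round the body. About 130 g. Origin at the centre of its underside, z up. 
- filler_tin: Bystander, to be left alone: red tin with a bare metal lid, 60 mm in diameter, 51 mm tall. Origin at the centre of its underside, z up. 

How it is judged:
By the outcome, as a careful person would: the job done as asked, in the order asked, and still so for the second after the job is handed in, with the robot touching nothing.
It also fails if it takes over 118 s, if anything falls off the work surface, if the arm or the gripper's body presses on something with over 40 N, if the wrist force passes 120 N, or if a joint passes its speed limit or range.

## Working session

There is one attempt and no reset: what is moved stays moved. The work goes in short steps, Python scripts to look and compute and a shell command to move; the robot and the scene stay as the last step left them, time stands still between calls to the robot, and variables do not carry over. Pictures are saved under pics/ and viewed, about 12 in all and at most 16, crops included, and the job is handed in when it is done.

```bash
mkdir -p pics
cat > h.py <<'E'
import numpy as np, cv2
from station import get_state, eyes, close_job, nets
def cloud(c):
    H,W=c['z_map'].shape
    v,u=np.mgrid[0:H,0:W]
    K=np.array([[c['fx'],0,c['cx']],[0,c['fy'],c['cy']],[0,0,1.]])
    p=cv2.undistortPoints(np.stack([u,v],-1).reshape(-1,1,2).astype(float),K,np.array([c['k1'],0,0,0.])).reshape(H,W,2)
    z=c['z_map'].astype(float)
    P=np.dstack([p[...,0]*z,p[...,1]*z,z])
    R=cv2.Rodrigues(np.array(c['rvec'],float))[0]
    X=(P-np.array(c['tvec'],float).ravel())@R
    X[z==0]=np.nan
    return X
def save(c,n,crop=None,s=1):
    im=c['color'][...,::-1]
    if crop: r0,r1,c0,c1=crop; im=im[r0:r1,c0:c1]
    cv2.imwrite('pics/'+n,cv2.resize(im,None,fx=s,fy=s,interpolation=cv2.INTER_CUBIC))
E
python3 - <<'E'
from h import *
s=get_state();print({k:np.round(v,3) for k,v in s.items()})
for n in('top','scene'):
    c=eyes.capture(n);save(c,n+'0.png');X=cloud(c)
    print(n,c['fx'],c['k1'],'cam at',-cv2.Rodrigues(np.array(c['rvec']))[0].T@np.array(c['tvec']).ravel())
    for l in 'blue_tray green_tray orange_glue screw_jar sanding_block tape_measure green_glue filler_tin'.split():
        for o in nets.outline_of(c,l)[:2]:
            m=o['pixels'];P=X[m];P=P[~np.isnan(P[:,0])]
            if len(P)<5: print(l,o['conf'],'few');continue
            zt=np.percentile(P[:,2],95);T=P[P[:,2]>zt-.008] if 'tray' not in l else P
            r=cv2.minAreaRect((T[:,:2]*1000).astype(np.float32))
            print(l,round(o['conf'],2),np.round(o['pixel']),len(P),'ztop',round(zt,3),'med',np.round(np.median(T,0),3),'rect',np.round(r[0]),np.round(r[1]),round(r[2],1))
E
```

```text
{'t': np.float64(0.0), 'joints': array([ 1.128,  0.131,  1.489, -0.   ,  1.523, -0.085]), 'qd': array([0.   , 0.002, 0.   , 0.002, 0.   , 0.   ]), 'effort': array([-1.0000e-03, -5.5987e+01, -4.9174e+01,  7.6000e-02,  3.7000e-02,
       -0.0000e+00]), 'tcp_pos': array([0.21 , 0.561, 0.232]), 'tool_rot': array([-3.14 , -0.   ,  2.784]), 'wrist_force': array([ 0.368, -0.68 , -0.451]), 'moment': array([ 0.003, -0.009,  0.039]), 'grip_width': np.float64(0.093)}
top 393.66359552979037 0.02821703133386994 cam at [ 0.40710371 -0.01407089  0.86092531]
blue_tray 0.57 [227. 173.] 8246 ztop 0.02 med [0.498 0.327 0.006] rect [501. 329.] [251. 161.] 2.6
green_tray 0.83 [215. 470.] 8755 ztop 0.02 med [ 0.536 -0.321  0.006] rect [ 543. -321.] [160. 260.] 88.6
green_tray 0.44 [206. 282.] 460 ztop 0.097 med [0.544 0.075 0.068] rect [557.  83.] [58. 49.] 46.4
orange_glue 0.95 [149. 355.] 468 ztop 0.096 med [ 0.67  -0.065  0.095] rect [671. -64.] [27. 27.] 1.0
screw_jar 0.74 [266. 355.] 467 ztop 0.07 med [ 0.431 -0.075  0.068] rect [431. -75.] [45. 45.] 45.8
sanding_block 0.68 [152. 285.] 1035 ztop 0.03
[... 672 characters left out ...]
56 [237. 301.] 1042 ztop 0.096 med [ 0.678 -0.061  0.095] rect [674. -61.] [27. 28.] 57.8
orange_glue 0.5 [234. 376.] 1627 ztop 0.038 med [0.681 0.084 0.037] rect [675.  84.] [102.  52.] 25.6
screw_jar 0.87 [167. 281.] 770 ztop 0.07 med [ 0.438 -0.071  0.069] rect [433. -72.] [48. 46.] 21.9
sanding_block 0.83 [236. 377.] 1657 ztop 0.038 med [0.681 0.084 0.037] rect [675.  83.] [102.  52.] 25.6
tape_measure 0.87 [167. 344.] 584 ztop 0.062 med [0.453 0.073 0.061] rect [478.  75.] [128.  35.] 4.8
green_glue 0.98 [193. 363.] 854 ztop 0.096 med [0.557 0.083 0.096] rect [553.  83.] [29. 28.] 12.4
filler_tin 0.9 [204. 282.] 828 ztop 0.053 med [ 0.558 -0.075  0.052] rect [592. -80.] [ 57. 136.] 81.9
```

View pics/top0.png

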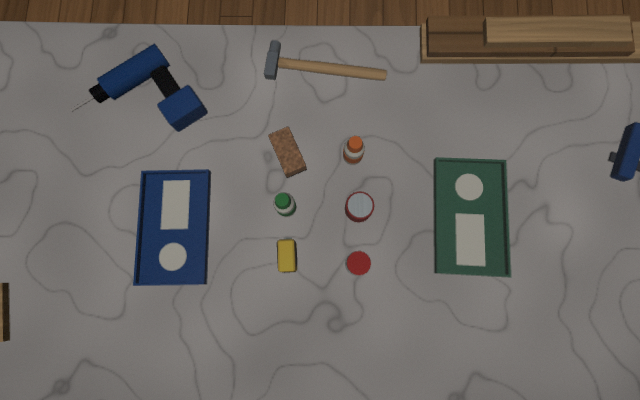

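View pics/scene0.png

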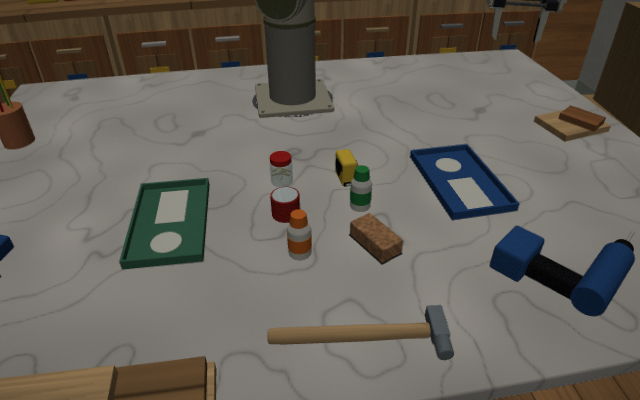

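The top view shows two columns of things and both trays clear. Blue tray: round mark near (257,173), oblong near (205,175). Green tray: round mark near (187,469), oblong near (240,470). The nets' positions match what I see, apart from two low-confidence duplicates. Next I'll measure the marks.

```bash
cat >> h.py <<'E'
def marks(n,c=None):
    c=c or eyes.capture(n);X=cloud(c);hsv=cv2.cvtColor(c['color'],cv2.COLOR_RGB2HSV)
    out={}
    for t,(x,y) in dict(blue=(.5,.33),green=(.541,-.32)).items():
        m=(abs(X[...,0]-x)<.118)&(abs(X[...,1]-y)<.06)&(hsv[...,1]<70)&(hsv[...,2]>90)&(X[...,2]<.02)
        k,L,st,ce=cv2.connectedComponentsWithStats(m.astype(np.uint8))
        for i in range(1,k):
            if st[i,4]<100: continue
            P=X[L==i]*1000;r=cv2.minAreaRect(P[:,:2].astype(np.float32))
            print(n,t,'mean',np.round(np.nanmean(P,0),1),'rect',np.round(r[0],1),np.round(r[1],1),round(r[2],1))
E
python3 -c "
from h import *
marks('top');marks('scene')"
```

```text
top blue mean [550.5 327.    5.8] rect [551.1 326.7] [111.6  62.2] 1.7
top blue mean [436.2 322.2   5.9] rect [436.1 322.2] [58.1 60.6] 1.9
top green mean [ 603.9 -319.5    5.7] rect [ 604.3 -319.5] [58.8 61.6] 86.2
top green mean [ 488.6 -317.     5.9] rect [ 489.3 -317.1] [ 62.8 112.4] 89.0
scene blue mean [438.8 326.1   7.4] rect [438.8 326.2] [59.6 62. ] 29.3
scene blue mean [553.6 330.8   7. ] rect [551.5 331.4] [112.   63.1] 2.5
scene green mean [ 491.8 -312.9    6.5] rect [ 489.2 -313.2] [ 62.6 115.8] 88.8
scene green mean [ 604.3 -316.     5.9] rect [ 603.5 -316.2] [63.8 60.3] 3.9
```

```bash
python3 -m inch '[{"jaw":93,"x":35,"y":-30,"z":0,"az":0.035},{"jaw":93,"x":35,"y":-30,"az":0.035},{"jaw":93,"x":35,"y":-35,"az":0.035},{"jaw":93,"x":35,"y":-35,"az":0.035},{"jaw":93,"x":30,"y":-40,"az":0.035}]'
```

```text
schema error: expected keys jaw, x, y, z, ax, ay, az
```

```bash
python3 -m inch '[{"jaw":93,"x":10,"y":-15,"z":0,"ax":0,"ay":0,"az":0.018},{"jaw":93,"x":24,"y":-32,"z":0,"ax":0,"ay":0,"az":0.018},{"jaw":93,"x":24,"y":-32,"z":0,"ax":0,"ay":0,"az":0.018},{"jaw":93,"x":24,"y":-32,"z":0,"ax":0,"ay":0,"az":0.018},{"jaw":93,"x":24,"y":-32,"z":0,"ax":0,"ay":0,"az":0.018},{"jaw":93,"x":24,"y":-32,"z":0,"ax":0,"ay":0,"az":0.018},{"jaw":93,"x":24,"y":-32,"z":0,"ax":0,"ay":0,"az":0.018},{"jaw":93,"x":24,"y":-32,"z":0,"ax":0,"ay":0,"az":0.018},{"jaw":93,"x":24,"y":-32,"z":0,"ax":0,"ay":0,"az":0.018},{"jaw":93,"x":24,"y":-32,"z":0,"ax":0,"ay":0,"az":0.018},{"jaw":93,"x":24,"y":-32,"z":0,"ax":0,"ay":0,"az":0.018},{"jaw":93,"x":24,"y":-32,"z":0,"ax":0,"ay":0,"az":0.018},{"jaw":93,"x":24,"y":-32,"z":0,"ax":0,"ay":0,"az":0.018},{"jaw":93,"x":24,"y":-32,"z":0,"ax":0,"ay":0,"az":0.018},{"jaw":93,"x":24,"y":-32,"z":0,"ax":0,"ay":0,"az":0.018},{"jaw":93,"x":24,"y":-32,"z":0,"ax":0,"ay":0,"az":0.018},{"jaw":93,"x":24,"y":-32,"z":0,"ax":0,"ay":0,"az":0.018},{"jaw":93,"x":24,"y":-32,"z":0,"ax":0,"ay":0,"az":0.018},{"jaw":93,"x":24,"y":-32,"z":0,"ax":0,"ay":0,"az":0.018},{"jaw":93,"x":20,"y":-32,"z":0,"ax":0,"ay":0,"az":0.018}]'
```

```text
t: 3.0
tcp_pos: [0.6731, -0.0625, 0.2324]
tool_rot: [3.142, 0.0, -3.139]
wrist_force: [0.1, 0.2, 0.4]
grip_width: 0.093
```

```bash
python3 -m inch '[{"jaw":93,"x":0,"y":0,"z":-25,"ax":0,"ay":0,"az":0},{"jaw":93,"x":0,"y":0,"z":-30,"ax":0,"ay":0,"az":0},{"jaw":93,"x":0,"y":0,"z":-30,"ax":0,"ay":0,"az":0},{"jaw":93,"x":0,"y":0,"z":-30,"ax":0,"ay":0,"az":0},{"jaw":93,"x":0,"y":0,"z":-30,"ax":0,"ay":0,"az":0},{"jaw":93,"x":0,"y":0,"z":-30,"ax":0,"ay":0,"az":0},{"jaw":93,"x":0,"y":0,"z":-22,"ax":0,"ay":0,"az":0},{"jaw":93,"x":0,"y":0,"z":0,"ax":0,"ay":0,"az":0}]'
python3 - <<'E'
from h import *
c=eyes.capture('scene');save(c,'s1.png',(120,300,200,460),3)
X=cloud(c)*1000
# fingers in scene: front faces
m=(X[...,2]>65)&(X[...,2]<90)&(abs(X[...,0]-670)<40)&(abs(X[...,1]+62)<80)
P=X[m]
for y in range(-140,20,5):
    q=P[(P[:,1]>=y)&(P[:,1]<y+5)]
    if len(q): print(y,len(q),np.round(np.median(q,0)))
E
```

```text
t: 3.8
tcp_pos: [0.6688, -0.0605, 0.0309]
tool_rot: [3.14, -0.007, -3.139]
wrist_force: [-1.0, 0.6, -0.6]
grip_width: 0.0932
-125 5 [ 678. -120.   73.]
-120 21 [ 678. -118.   76.]
-115 23 [ 679. -113.   76.]
-110 25 [ 679. -108.   75.]
-105 5 [ 677. -104.   73.]
-85 1 [672. -80.  67.]
-80 33 [678. -77.  70.]
-75 43 [684. -72.  77.]
-70 39 [687. -68.  77.]
-65 34 [689. -62.  76.]
-60 33 [688. -57.  75.]
-55 37 [686. -53.  77.]
-50 28 [682. -48.  72.]
-45 11 [678. -44.  67.]
-15 6 [671. -10.  71.]
-10 38 [678.  -8.  79.]
-5 24 [679.  -3.  75.]
0 24 [679.   3.  76.]
5 4 [678.   6.  80.]
```

View pics/s1.png

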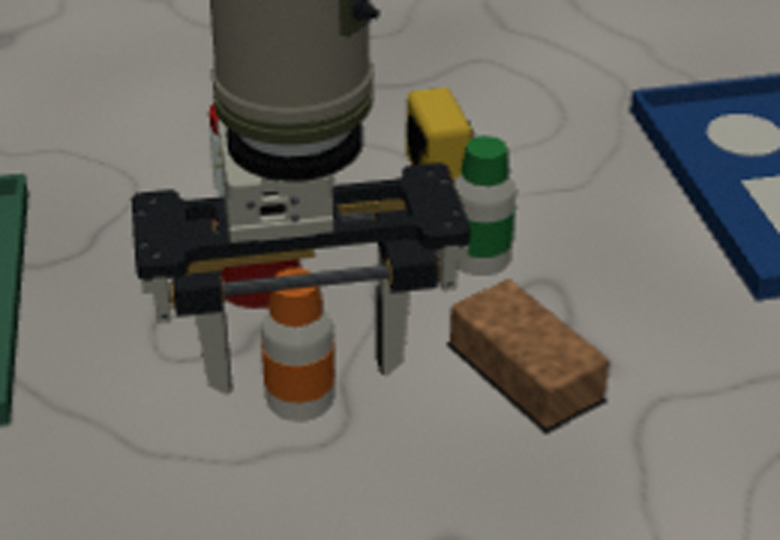

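Both fingers straddle the bottle, and nothing else is near them. In the scene camera the fingers read about +2 mm in x and y against the measured TCP, so averaging the two cameras is sound. Closing.

```bash
python3 -m inch '[{"jaw":93,"x":2,"y":-3,"z":4,"ax":0,"ay":0,"az":0},{"jaw":30,"x":0,"y":0,"z":0,"ax":0,"ay":0,"az":0},{"jaw":30,"x":0,"y":0,"z":0,"ax":0,"ay":0,"az":0},{"jaw":30,"x":0,"y":0,"z":0,"ax":0,"ay":0,"az":0},{"jaw":30,"x":0,"y":0,"z":0,"ax":0,"ay":0,"az":0},{"jaw":30,"x":0,"y":0,"z":0,"ax":0,"ay":0,"az":0},{"jaw":30,"x":0,"y":0,"z":0,"ax":0,"ay":0,"az":0},{"jaw":30,"x":0,"y":0,"z":0,"ax":0,"ay":0,"az":0}]'; python3 -c "
from h import *
for i in range(4):
  s=get_state();print(s['t'],s['tcp_pos'],s['tool_rot'],s['grip_width'],s['wrist_force'])"
```

```text
t: 4.65
tcp_pos: [0.674, -0.064, 0.0396]
tool_rot: [-3.142, -0.0, -3.139]
wrist_force: [-1.0, -0.1, 0.4]
grip_width: 0.0438
4.65 [ 0.67403148 -0.06399304  0.03956311] [-3.14152256e+00 -1.76717836e-04 -3.13934418e+00] 0.04376621405432321 [-0.96940833 -0.10532074  0.39728737]
4.65 [ 0.67403148 -0.06399304  0.03956311] [-3.14152256e+00 -1.76717836e-04 -3.13934418e+00] 0.04376621405432321 [-0.96940833 -0.10532074  0.39728737]
4.65 [ 0.67403148 -0.06399304  0.03956311] [-3.14152256e+00 -1.76717836e-04 -3.13934418e+00] 0.04376621405432321 [-0.96940833 -0.10532074  0.39728737]
4.65 [ 0.67403148 -0.06399304  0.03956311] [-3.14152256e+00 -1.76717836e-04 -3.13934418e+00] 0.04376621405432321 [-0.96940833 -0.10532074  0.39728737]
```

```bash
python3 -m inch '[{"jaw":30,"x":0,"y":0,"z":10,"ax":0,"ay":0,"az":0},{"jaw":30,"x":0,"y":0,"z":30,"ax":0,"ay":0,"az":0},{"jaw":30,"x":0,"y":0,"z":30,"ax":0,"ay":0,"az":0},{"jaw":30,"x":0,"y":0,"z":30,"ax":0,"ay":0,"az":0},{"jaw":30,"x":0,"y":0,"z":30,"ax":0,"ay":0,"az":0},{"jaw":30,"x":-10,"y":18,"z":10,"ax":0,"ay":0,"az":0},{"jaw":30,"x":-18,"y":30,"z":0,"ax":0,"ay":0,"az":0},{"jaw":30,"x":-18,"y":30,"z":0,"ax":0,"ay":0,"az":0},{"jaw":30,"x":-18,"y":30,"z":0,"ax":0,"ay":0,"az":0},{"jaw":30,"x":-18,"y":30,"z":0,"ax":0,"ay":0,"az":0},{"jaw":30,"x":-18,"y":30,"z":0,"ax":0,"ay":0,"az":0},{"jaw":30,"x":-18,"y":30,"z":0,"ax":0,"ay":0,"az":0},{"jaw":30,"x":-18,"y":30,"z":0,"ax":0,"ay":0,"az":0},{"jaw":30,"x":-18,"y":30,"z":0,"ax":0,"ay":0,"az":0},{"jaw":30,"x":-18,"y":30,"z":0,"ax":0,"ay":0,"az":0},{"jaw":30,"x":-18,"y":30,"z":0,"ax":0,"ay":0,"az":0},{"jaw":30,"x":-18,"y":30,"z":0,"ax":0,"ay":0,"az":0},{"jaw":30,"x":-18,"y":30,"z":0,"ax":0,"ay":0,"az":0},{"jaw":30,"x":-10,"y":10,"z":0,"ax":0,"ay":0,"az":0},{"jaw":30,"x":0,"y":0,"z":0,"ax":0,"ay":0,"az":0}]'
```

```text
t: 6.65
tcp_pos: [0.4369, 0.3252, 0.18]
tool_rot: [3.141, -0.0, -3.137]
wrist_force: [0.3, -0.0, -1.6]
grip_width: 0.0435
```

```bash
python3 -m inch '[{"jaw":30,"x":0,"y":0,"z":-20,"ax":0,"ay":0,"az":0},{"jaw":30,"x":0,"y":0,"z":-20,"ax":0,"ay":0,"az":0},{"jaw":30,"x":0,"y":0,"z":-20,"ax":0,"ay":0,"az":0},{"jaw":30,"x":0,"y":0,"z":-20,"ax":0,"ay":0,"az":0},{"jaw":30,"x":0,"y":0,"z":-20,"ax":0,"ay":0,"az":0},{"jaw":30,"x":0,"y":0,"z":-10,"ax":0,"ay":0,"az":0},{"jaw":30,"x":0,"y":0,"z":0,"ax":0,"ay":0,"az":0},{"jaw":30,"x":0,"y":0,"z":0,"ax":0,"ay":0,"az":0},{"jaw":30,"x":0,"y":0,"z":0,"ax":0,"ay":0,"az":0}]'
cat >> h.py <<'E'
def body(n,xy,z0,z1,w=40,c=None):
    c=c or eyes.capture(n);X=cloud(c)*1000
    m=(X[...,2]>z0)&(X[...,2]<z1)&(np.hypot(X[...,0]-xy[0],X[...,1]-xy[1])<w)
    return c,X,m
def circ(P,r,init):
    from scipy.optimize import least_squares
    return least_squares(lambda p:np.hypot(P[:,0]-p[0],P[:,1]-p[1])-r,init,loss='soft_l1',f_scale=1.).x
E
python3 - <<'E'
from h import *
c=eyes.capture('scene');X=cloud(c)*1000;save(c,'s2.png',(100,260,360,560),4)
for o in nets.outline_of(c,'orange_glue')[:1]:
    P=X[o['pixels']];P=P[~np.isnan(P[:,0])];print(o['conf'],len(P))
    hsv=cv2.cvtColor(c['color'],cv2.COLOR_RGB2HSV)
    zlo=np.percentile(P[:,2],1);print('bottom z',zlo)
    for a,b in((5,30),(30,60)):
        Q=P[(P[:,2]>zlo+a)&(P[:,2]<zlo+b)];print(len(Q),circ(Q,22,(437,324)))
E
python3 -c "
from h import *
print(get_state()['tcp_pos'])"
```

```text
t: 7.55
tcp_pos: [0.4392, 0.3243, 0.0711]
tool_rot: [3.141, 0.002, -3.14]
wrist_force: [-0.1, -0.5, -0.4]
grip_width: 0.0436
0.57 651
bottom z 35.24618927980214
163 [438.2079879  327.62432865]
202 [438.02305284 327.61725986]
[0.4389516  0.32443101 0.07093163]
```

View pics/s2.png

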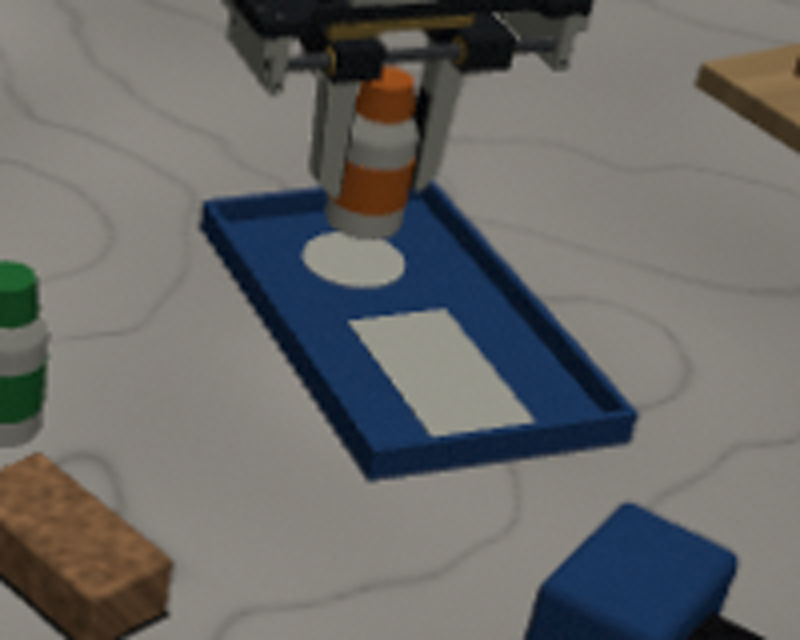

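The held bottle hangs upright over the round mark, with the fingers clear of the walls. In the scene camera it sits about 1 mm too far in y and 1 mm short in x.

```bash
python3 -m inch '[{"jaw":30,"x":1,"y":-1,"z":-8,"ax":0,"ay":0,"az":0},{"jaw":30,"x":0,"y":0,"z":-8,"ax":0,"ay":0,"az":0},{"jaw":30,"x":0,"y":0,"z":-5,"ax":0,"ay":0,"az":0},{"jaw":30,"x":0,"y":0,"z":-3,"ax":0,"ay":0,"az":0},{"jaw":30,"x":0,"y":0,"z":-1,"ax":0,"ay":0,"az":0},{"jaw":30,"x":0,"y":0,"z":0,"ax":0,"ay":0,"az":0},{"jaw":30,"x":0,"y":0,"z":0,"ax":0,"ay":0,"az":0}]'
```

```text
t: 8.35
tcp_pos: [0.4391, 0.323, 0.0445]
tool_rot: [3.142, -0.0, -3.139]
wrist_force: [-0.1, -0.0, -1.2]
grip_width: 0.0432
```

```bash
python3 -m inch '[{"jaw":30,"x":0,"y":0,"z":-1,"ax":0,"ay":0,"az":0},{"jaw":30,"x":0,"y":0,"z":0,"ax":0,"ay":0,"az":0},{"jaw":30,"x":0,"y":0,"z":0,"ax":0,"ay":0,"az":0}]'
```

```text
t: 8.65
tcp_pos: [0.4392, 0.3231, 0.0445]
tool_rot: [3.142, 0.0, -3.139]
wrist_force: [-4.2, -2.8, 8.1]
grip_width: 0.0434
```

```bash
python3 -m inch '[{"jaw":48,"x":0,"y":0,"z":0,"ax":0,"ay":0,"az":0},{"jaw":60,"x":0,"y":0,"z":0,"ax":0,"ay":0,"az":0},{"jaw":75,"x":0,"y":0,"z":0,"ax":0,"ay":0,"az":0},{"jaw":75,"x":0,"y":0,"z":0,"ax":0,"ay":0,"az":0},{"jaw":75,"x":0,"y":0,"z":10,"ax":0,"ay":0,"az":0},{"jaw":75,"x":0,"y":0,"z":25,"ax":0,"ay":0,"az":0},{"jaw":75,"x":0,"y":0,"z":30,"ax":0,"ay":0,"az":0},{"jaw":75,"x":0,"y":0,"z":30,"ax":0,"ay":0,"az":0},{"jaw":75,"x":0,"y":0,"z":30,"ax":0,"ay":0,"az":0},{"jaw":75,"x":0,"y":0,"z":10,"ax":0,"ay":0,"az":0},{"jaw":75,"x":0,"y":0,"z":0,"ax":0,"ay":0,"az":0}]'
```

```text
t: 9.75
tcp_pos: [0.4403, 0.3237, 0.1808]
tool_rot: [3.139, 0.004, -3.139]
wrist_force: [-0.8, 1.4, -0.7]
grip_width: 0.0749
```

```bash
python3 -m inch '[{"jaw":80,"x":11,"y":-8,"z":0,"ax":0,"ay":0,"az":0.027},{"jaw":80,"x":17,"y":-18,"z":0,"ax":0,"ay":0,"az":0.032},{"jaw":80,"x":17,"y":-18,"z":0,"ax":0,"ay":0,"az":0.032},{"jaw":80,"x":17,"y":-18,"z":0,"ax":0,"ay":0,"az":0.032},{"jaw":80,"x":17,"y":-18,"z":0,"ax":0,"ay":0,"az":0.032},{"jaw":80,"x":17,"y":-18,"z":0,"ax":0,"ay":0,"az":0.032},{"jaw":80,"x":17,"y":-18,"z":0,"ax":0,"ay":0,"az":0.032},{"jaw":80,"x":17,"y":-18,"z":0,"ax":0,"ay":0,"az":0.032},{"jaw":80,"x":17,"y":-18,"z":0,"ax":0,"ay":0,"az":0.032},{"jaw":80,"x":17,"y":-18,"z":0,"ax":0,"ay":0,"az":0.032},{"jaw":80,"x":17,"y":-18,"z":0,"ax":0,"ay":0,"az":0.032},{"jaw":80,"x":17,"y":-18,"z":0,"ax":0,"ay":0,"az":0.032},{"jaw":80,"x":17,"y":-18,"z":0,"ax":0,"ay":0,"az":0.032},{"jaw":80,"x":17,"y":-18,"z":0,"ax":0,"ay":0,"az":0.032},{"jaw":80,"x":0,"y":0,"z":0,"ax":0,"ay":0,"az":0},{"jaw":80,"x":0,"y":0,"z":0,"ax":0,"ay":0,"az":0}]'
python3 - <<'E'
from h import *
for n in('scene','top'):
    c=eyes.capture(n);X=cloud(c)*1000
    o=nets.outline_of(c,'orange_glue')
    if o:
        P=X[o[0]['pixels']];P=P[~np.isnan(P[:,0])];print(n,o[0]['conf'],len(P))
        Q=P[(P[:,2]>15)&(P[:,2]<62)];print(len(Q),circ(Q,22,(437,324)))
        Q=P[P[:,2]>94];print('top',len(Q),cv2.minAreaRect(Q[:,:2].astype(np.float32)))
marks('scene');marks('top')
c=eyes.capture('scene');save(c,'s3.png',(90,260,340,560),3)
E
```

```text
t: 11.35
tcp_pos: [0.6701, 0.0808, 0.1761]
tool_rot: [3.14, -0.003, -2.698]
wrist_force: [0.1, -0.7, -0.3]
grip_width: 0.0802
scene 0.88 736
352 [438.14407536 326.21175128]
top 101 ((439.8341369628906, 325.4639892578125), (28.063209533691406, 27.251663208007812), 52.43567657470703)
scene blue mean [451.1 321.1   9. ] rect [444.4 322.2] [58.8 47.3] 55.0
scene blue mean [553.8 330.7   7.1] rect [551.6 331.3] [111.8  61.8] 2.7
scene green mean [ 491.8 -312.9    6.4] rect [ 488.9 -313.2] [ 62.4 115.8] 88.6
scene green mean [ 604.2 -315.8    6. ] rect [ 603.1 -315.6] [61.3 62.3] 84.5
top green mean [ 603.9 -319.5    5.7] rect [ 603.6 -320.2] [62.  61.5] 15.4
top green mean [ 488.4 -316.7    5.8] rect [ 489.5 -317.2] [ 64.2 113.5] 88.1
```

View pics/s3.png

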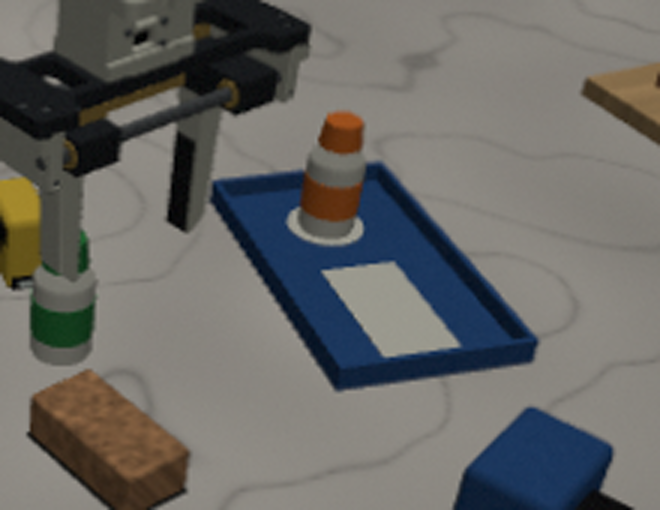

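The orange bottle stands upright on the round mark, centred to under 1 mm in the scene camera. The block is below the gripper. Descending on it.

```bash
python3 -m inch '[{"jaw":80,"x":0,"y":0,"z":-20,"ax":0,"ay":0,"az":0},{"jaw":80,"x":0,"y":0,"z":-30,"ax":0,"ay":0,"az":0},{"jaw":80,"x":0,"y":0,"z":-30,"ax":0,"ay":0,"az":0},{"jaw":80,"x":0,"y":0,"z":-30,"ax":0,"ay":0,"az":0},{"jaw":80,"x":0,"y":0,"z":-20,"ax":0,"ay":0,"az":0},{"jaw":80,"x":0,"y":0,"z":-15,"ax":0,"ay":0,"az":0},{"jaw":80,"x":0,"y":0,"z":-12,"ax":0,"ay":0,"az":0},{"jaw":80,"x":0,"y":0,"z":0,"ax":0,"ay":0,"az":0},{"jaw":80,"x":0,"y":0,"z":0,"ax":0,"ay":0,"az":0},{"jaw":80,"x":0,"y":0,"z":0,"ax":0,"ay":0,"az":0}]'
```

```text
t: 12.7
tcp_pos: [0.6723, 0.0811, 0.0234]
tool_rot: [-3.141, 0.002, -2.696]
wrist_force: [-0.2, -0.6, 0.6]
grip_width: 0.0803
```

```bash
python3 -m inch '[{"jaw":80,"x":0,"y":0,"z":-5,"ax":0,"ay":0,"az":0},{"jaw":65,"x":0,"y":0,"z":0,"ax":0,"ay":0,"az":0},{"jaw":35,"x":0,"y":0,"z":0,"ax":0,"ay":0,"az":0},{"jaw":35,"x":0,"y":0,"z":0,"ax":0,"ay":0,"az":0},{"jaw":35,"x":0,"y":0,"z":0,"ax":0,"ay":0,"az":0},{"jaw":35,"x":0,"y":0,"z":0,"ax":0,"ay":0,"az":0},{"jaw":35,"x":0,"y":0,"z":0,"ax":0,"ay":0,"az":0}]'
```

```text
t: 13.4
tcp_pos: [0.6712, 0.081, 0.0167]
tool_rot: [-3.142, 0.0, -2.696]
wrist_force: [-0.4, -0.3, 0.4]
grip_width: 0.05
```

```bash
python3 -m inch '[{"jaw":35,"x":0,"y":0,"z":10,"ax":0,"ay":0,"az":0},{"jaw":35,"x":0,"y":0,"z":30,"ax":0,"ay":0,"az":0},{"jaw":35,"x":0,"y":0,"z":30,"ax":0,"ay":0,"az":0},{"jaw":35,"x":0,"y":0,"z":20,"ax":0,"ay":0,"az":0},{"jaw":35,"x":-12,"y":25,"z":0,"ax":0,"ay":0,"az":-0.04},{"jaw":35,"x":-12,"y":25,"z":0,"ax":0,"ay":0,"az":-0.04},{"jaw":35,"x":-12,"y":25,"z":0,"ax":0,"ay":0,"az":-0.04},{"jaw":35,"x":-12,"y":25,"z":0,"ax":0,"ay":0,"az":-0.04},{"jaw":35,"x":-12,"y":25,"z":0,"ax":0,"ay":0,"az":-0.04},{"jaw":35,"x":-12,"y":25,"z":0,"ax":0,"ay":0,"az":-0.04},{"jaw":35,"x":-12,"y":25,"z":0,"ax":0,"ay":0,"az":-0.04},{"jaw":35,"x":-12,"y":25,"z":0,"ax":0,"ay":0,"az":-0.04},{"jaw":35,"x":-12,"y":25,"z":0,"ax":0,"ay":0,"az":-0.04},{"jaw":35,"x":-12,"y":22,"z":0,"ax":0,"ay":0,"az":-0.043},{"jaw":35,"x":0,"y":0,"z":-20,"ax":0,"ay":0,"az":0},{"jaw":35,"x":0,"y":0,"z":-20,"ax":0,"ay":0,"az":0},{"jaw":35,"x":0,"y":0,"z":-15,"ax":0,"ay":0,"az":0},{"jaw":35,"x":0,"y":0,"z":0,"ax":0,"ay":0,"az":0},{"jaw":35,"x":0,"y":0,"z":0,"ax":0,"ay":0,"az":0},{"jaw":35,"x":0,"y":0,"z":0,"ax":0,"ay":0,"az":0}]'
python3 - <<'E'
from h import *
for n in('scene','top'):
    c=eyes.capture(n);X=cloud(c)*1000
    save(c,n+'4.png',(100,260,370,550) if n=='scene' else (150,300,90,250),3)
    o=nets.outline_of(c,'sanding_block')
    if o:
        P=X[o[0]['pixels']];P=P[~np.isnan(P[:,0])];zt=np.percentile(P[:,2],95);print(n,o[0]['conf'],len(P),zt)
        Q=P[abs(P[:,2]-zt)<6];print('top',len(Q),cv2.minAreaRect(Q[:,:2].astype(np.float32)))
print(get_state()['tcp_pos'])
E
```

```text
t: 15.4
tcp_pos: [0.5521, 0.3282, 0.0531]
tool_rot: [3.141, 0.002, -3.1]
wrist_force: [0.4, -0.2, -0.4]
grip_width: 0.0497
scene 0.97 883 75.30857551723392
top 514 ((557.9609985351562, 330.1264953613281), (101.93626403808594, 49.75524139404297), 1.404321312904358)
top 0.97 394 74.49435443404802
top 278 ((518.0786743164062, 325.38671875), (27.043642044067383, 50.92927169799805), 0.9390047788619995)
[0.55175826 0.32820819 0.05265188]
```

View pics/scene4.png

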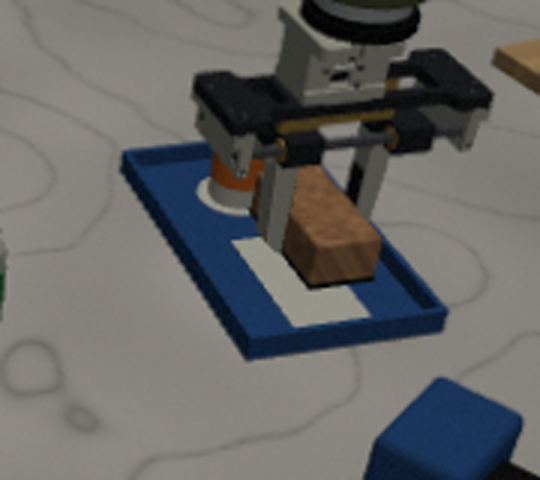

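The block is held level over the oblong mark, and by both cameras it sits about 5 mm too far out in x. I'll correct that and lower it.

```bash
python3 -m inch '[{"jaw":35,"x":-5,"y":1,"z":-8,"ax":0,"ay":0,"az":0.015},{"jaw":35,"x":0,"y":0,"z":-8,"ax":0,"ay":0,"az":0},{"jaw":35,"x":0,"y":0,"z":-6,"ax":0,"ay":0,"az":0},{"jaw":35,"x":0,"y":0,"z":-4,"ax":0,"ay":0,"az":0},{"jaw":35,"x":0,"y":0,"z":-1,"ax":0,"ay":0,"az":0},{"jaw":35,"x":0,"y":0,"z":0,"ax":0,"ay":0,"az":0},{"jaw":35,"x":0,"y":0,"z":0,"ax":0,"ay":0,"az":0},{"jaw":35,"x":0,"y":0,"z":0,"ax":0,"ay":0,"az":0}]'
python3 - <<'E'
from h import *
for n in('scene','top'):
    c=eyes.capture(n);X=cloud(c)*1000
    o=nets.outline_of(c,'sanding_block')
    if o:
        P=X[o[0]['pixels']];P=P[~np.isnan(P[:,0])];zt=np.percentile(P[:,2],95);print(n,o[0]['conf'],len(P),zt)
        Q=P[abs(P[:,2]-zt)<6];print('top',len(Q),cv2.minAreaRect(Q[:,:2].astype(np.float32)))
    o=nets.outline_of(c,'blue_tray')
print(get_state()['tcp_pos'])
E
```

```text
t: 16.4
tcp_pos: [0.5464, 0.3292, 0.0251]
tool_rot: [3.141, 0.001, -3.084]
wrist_force: [0.3, 0.0, -0.8]
grip_width: 0.0498
scene 0.92 838 47.37879974866179
top 479 ((554.2960815429688, 331.3357238769531), (47.75726318359375, 94.30291748046875), 89.39688873291016)
top 0.83 369 46.481959860911815
top 271 ((517.5447998046875, 326.1460266113281), (38.34389877319336, 50.954689025878906), 2.8641037940979004)
[0.54616973 0.32904769 0.02475886]
```

```bash
python3 -m inch '[{"jaw":35,"x":0,"y":0,"z":-1,"ax":0,"ay":0,"az":0},{"jaw":35,"x":0,"y":0,"z":-1,"ax":0,"ay":0,"az":0},{"jaw":35,"x":0,"y":0,"z":0,"ax":0,"ay":0,"az":0},{"jaw":35,"x":0,"y":0,"z":0,"ax":0,"ay":0,"az":0}]'
```

```text
t: 17.1
tcp_pos: [0.5461, 0.329, 0.0225]
tool_rot: [-3.141, -0.0, -3.084]
wrist_force: [0.7, 0.1, -0.9]
grip_width: 0.0498
```

```bash
python3 -m inch '[{"jaw":35,"x":0,"y":0,"z":-1,"ax":0,"ay":0,"az":0},{"jaw":35,"x":0,"y":0,"z":0,"ax":0,"ay":0,"az":0},{"jaw":35,"x":0,"y":0,"z":0,"ax":0,"ay":0,"az":0}]'
```

```text
t: 17.4
tcp_pos: [0.5462, 0.3291, 0.0218]
tool_rot: [3.141, 0.0, -3.084]
wrist_force: [0.0, 0.7, -0.3]
grip_width: 0.0496
```

```bash
python3 -m inch '[{"jaw":35,"x":0,"y":0,"z":-1,"ax":0,"ay":0,"az":0},{"jaw":35,"x":0,"y":0,"z":0,"ax":0,"ay":0,"az":0},{"jaw":35,"x":0,"y":0,"z":0,"ax":0,"ay":0,"az":0}]'
```

```text
t: 17.7
tcp_pos: [0.5463, 0.3291, 0.0217]
tool_rot: [3.142, 0.0, -3.084]
wrist_force: [-3.1, -1.3, 8.6]
grip_width: 0.05
```

Contact. Releasing and lifting clear.

```bash
python3 -m inch '[{"jaw":54,"x":0,"y":0,"z":0,"ax":0,"ay":0,"az":0},{"jaw":66,"x":0,"y":0,"z":0,"ax":0,"ay":0,"az":0},{"jaw":75,"x":0,"y":0,"z":0,"ax":0,"ay":0,"az":0},{"jaw":75,"x":0,"y":0,"z":0,"ax":0,"ay":0,"az":0},{"jaw":75,"x":0,"y":0,"z":10,"ax":0,"ay":0,"az":0},{"jaw":75,"x":0,"y":0,"z":25,"ax":0,"ay":0,"az":0},{"jaw":75,"x":0,"y":0,"z":30,"ax":0,"ay":0,"az":0},{"jaw":75,"x":0,"y":0,"z":30,"ax":0,"ay":0,"az":0},{"jaw":75,"x":0,"y":0,"z":30,"ax":0,"ay":0,"az":0},{"jaw":75,"x":0,"y":0,"z":30,"ax":0,"ay":0,"az":0},{"jaw":75,"x":0,"y":-30,"z":0,"ax":0,"ay":0,"az":0},{"jaw":75,"x":0,"y":-40,"z":0,"ax":0,"ay":0,"az":0},{"jaw":75,"x":0,"y":-40,"z":0,"ax":0,"ay":0,"az":0},{"jaw":75,"x":0,"y":-40,"z":0,"ax":0,"ay":0,"az":0},{"jaw":75,"x":0,"y":-40,"z":0,"ax":0,"ay":0,"az":0},{"jaw":75,"x":0,"y":-20,"z":0,"ax":0,"ay":0,"az":0}]'
python3 - <<'E'
from h import *
for n in('scene','top'):
    c=eyes.capture(n);X=cloud(c)*1000
    if n=='top': save(c,'top5.png',(150,300,90,250),4)
    o=nets.outline_of(c,'sanding_block')
    P=X[o[0]['pixels']];P=P[~np.isnan(P[:,0])];zt=np.percentile(P[:,2],95);print(n,o[0]['conf'],len(P),zt)
    Q=P[abs(P[:,2]-zt)<6];print('block',len(Q),cv2.minAreaRect(Q[:,:2].astype(np.float32)))
    o=nets.outline_of(c,'orange_glue')
    P=X[o[0]['pixels']];P=P[P[:,2]>94];print('cap',cv2.minAreaRect(P[:,:2].astype(np.float32))[:2])
    # tray walls' tops
    m=(abs(X[...,2]-20)<5)&(abs(X[...,0]-501)<150)&(abs(X[...,1]-327)<95)
    hsv=cv2.cvtColor(c['color'],cv2.COLOR_RGB2HSV);m&=(abs(hsv[...,0].astype(int)-112)<15)&(hsv[...,1]>100)
    print('tray',cv2.minAreaRect(X[m][:,:2].astype(np.float32)))
E
```

```text
t: 19.3
tcp_pos: [0.5461, 0.1162, 0.1766]
tool_rot: [-3.141, 0.001, -3.086]
wrist_force: [0.2, -0.1, -0.6]
grip_width: 0.0752
scene 0.64 1176 43.83935320148532
block 643 ((549.6889038085938, 331.4863586425781), (105.04071807861328, 51.09223937988281), 3.2363977432250977)
cap ((439.7328796386719, 324.9939880371094), (27.33864974975586, 26.288127899169922))
tray ((505.20635986328125, 327.83038330078125), (253.1134490966797, 152.28054809570312), 2.2445790767669678)
top 0.59 1200 43.32364508165758
block 1060 ((547.896484375, 328.1882629394531), (99.1105728149414, 52.08622741699219), 4.5884222984313965)
cap ((437.94287109375, 320.7076110839844), (29.088796615600586, 25.306350708007812))
tray ((502.60906982421875, 313.8570251464844), (249.0827178955078, 130.6472625732422), 2.4752838611602783)
```

View pics/top5.png

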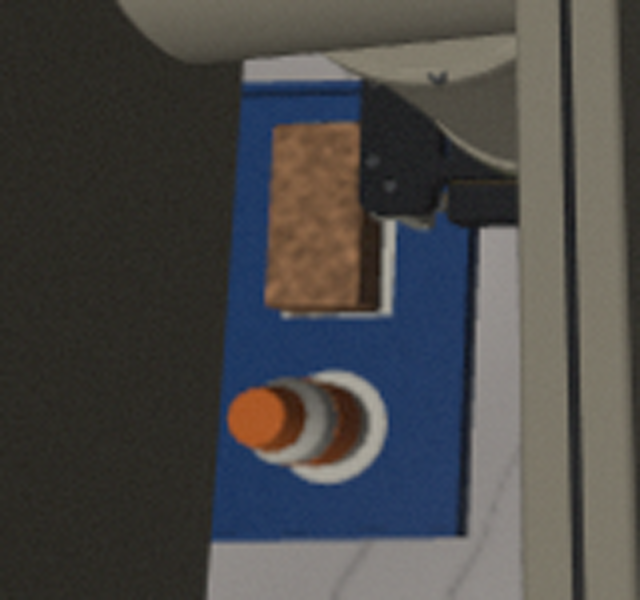

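```bash
python3 -m inch '[{"jaw":93,"x":-11,"y":-18,"z":0,"ax":0,"ay":0,"az":-0.006},{"jaw":93,"x":-14,"y":-23,"z":0,"ax":0,"ay":0,"az":-0.006},{"jaw":93,"x":-15,"y":-25,"z":0,"ax":0,"ay":0,"az":-0.006},{"jaw":93,"x":-15,"y":-25,"z":0,"ax":0,"ay":0,"az":-0.006},{"jaw":93,"x":-15,"y":-25,"z":0,"ax":0,"ay":0,"az":-0.006},{"jaw":93,"x":-15,"y":-25,"z":0,"ax":0,"ay":0,"az":-0.006},{"jaw":93,"x":-15,"y":-25,"z":0,"ax":0,"ay":0,"az":-0.006},{"jaw":93,"x":-14,"y":-24,"z":0,"ax":0,"ay":0,"az":-0.006},{"jaw":93,"x":0,"y":0,"z":0,"ax":0,"ay":0,"az":-0.007},{"jaw":93,"x":0,"y":0,"z":0,"ax":0,"ay":0,"az":0}]'
python3 - <<'E'
from h import *
for n in('scene','top'):
    c=eyes.capture(n);X=cloud(c)*1000
    if n=='top': save(c,'top6.png',(150,300,100,260),4)
    o=nets.outline_of(c,'sanding_block')
    P=X[o[0]['pixels']];P=P[~np.isnan(P[:,0])];zt=np.percentile(P[:,2],95);print(n,o[0]['conf'],len(P),zt)
    Q=P[abs(P[:,2]-zt)<4];print('block',len(Q),cv2.minAreaRect(Q[:,:2].astype(np.float32)))
    o=nets.outline_of(c,'orange_glue')
    P=X[o[0]['pixels']];P=P[P[:,2]>94];print('cap',cv2.minAreaRect(P[:,:2].astype(np.float32))[:2])
    m=(abs(X[...,2]-20)<5)&(abs(X[...,0]-501)<150)&(abs(X[...,1]-327)<95)
    hsv=cv2.cvtColor(c['color'],cv2.COLOR_RGB2HSV);m&=(abs(hsv[...,0].astype(int)-112)<15)&(hsv[...,1]>100)
    print('tray',cv2.minAreaRect(X[m][:,:2].astype(np.float32)))
E
```

```text
t: 20.6
tcp_pos: [0.4325, -0.0704, 0.1759]
tool_rot: [3.141, 0.001, -3.14]
wrist_force: [0.4, 0.4, -0.4]
grip_width: 0.0928Traceback (most recent call last):
  File "<stdin>", line 6, in <module>
IndexError: list index out of range
```

```bash
cat >> h.py <<'E'
def rect(X,m):
    r=cv2.minAreaRect(X[m][:,:2].astype(np.float32));a,(w,h),t=r
    if h>w: w,h,t=h,w,t-90
    return np.round(a,1),round(w,1),round(h,1),round(t,1),int(m.sum())
E
python3 - <<'E'
from h import *
for n in('scene','top'):
    c=eyes.capture(n);X=cloud(c)*1000
    hsv=cv2.cvtColor(c['color'],cv2.COLOR_RGB2HSV).astype(int);Z=X[...,2]
    if n=='top': save(c,'top6.png',(150,300,100,260),4)
    near=(abs(X[...,0]-501)<150)&(abs(X[...,1]-327)<95)
    print(n,'block',rect(X,near&(abs(Z-42.5)<4)&(X[...,0]>485)))
    blue=near&(abs(hsv[...,0]-112)<15)&(hsv[...,1]>100)
    print('tray',rect(X,blue&(abs(Z-20)<5)))
    print('white',rect(X,near&(hsv[...,1]<70)&(hsv[...,2]>90)&(Z<14)&(X[...,0]>485)&(X[...,0]<615)&(abs(X[...,1]-327)<55)))
E
```

```text
scene block (array([549.5, 331.4]), 103.0, 52.9, 2.7, 637)
tray (array([504.8, 327.8]), 252.2, 152.6, 2.2, 850)
white (array([553. , 329.8]), 109.8, 61.9, 3.3, 143)
top block (array([548.2, 327.4]), 99.7, 52.2, 3.1, 1048)
tray (array([501.9, 324.3]), 248.4, 152.1, 2.0, 901)
white (array([551.1, 325.8]), 111.4, 61.4, 1.5, 214)
```

View pics/top6.png

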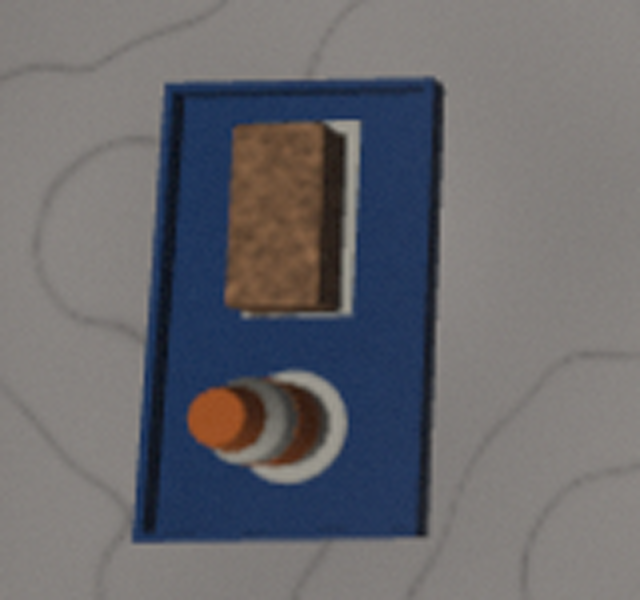

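The view is unoccluded now. The bottle is fine, but the block is about 3.5 mm short in x and 1 mm too far in y. I'll go back and shift it before going on.

```bash
python3 -m inch '[{"jaw":75,"x":4,"y":13,"z":0,"ax":0,"ay":0,"az":0.004},{"jaw":75,"x":8,"y":30,"z":0,"ax":0,"ay":0,"az":0.004},{"jaw":75,"x":8,"y":30,"z":0,"ax":0,"ay":0,"az":0.004},{"jaw":75,"x":8,"y":30,"z":0,"ax":0,"ay":0,"az":0.004},{"jaw":75,"x":8,"y":30,"z":0,"ax":0,"ay":0,"az":0.004},{"jaw":75,"x":8,"y":30,"z":0,"ax":0,"ay":0,"az":0.004},{"jaw":75,"x":8,"y":30,"z":0,"ax":0,"ay":0,"az":0.004},{"jaw":75,"x":8,"y":30,"z":0,"ax":0,"ay":0,"az":0.004},{"jaw":75,"x":8,"y":30,"z":0,"ax":0,"ay":0,"az":0.004},{"jaw":75,"x":8,"y":30,"z":0,"ax":0,"ay":0,"az":0.004},{"jaw":75,"x":8,"y":30,"z":0,"ax":0,"ay":0,"az":0.004},{"jaw":75,"x":8,"y":30,"z":0,"ax":0,"ay":0,"az":0.004},{"jaw":75,"x":8,"y":30,"z":0,"ax":0,"ay":0,"az":0.003},{"jaw":75,"x":8,"y":30,"z":0,"ax":0,"ay":0,"az":0.003},{"jaw":75,"x":8,"y":30,"z":0,"ax":0,"ay":0,"az":0},{"jaw":75,"x":0,"y":0,"z":0,"ax":0,"ay":0,"az":0},{"jaw":75,"x":0,"y":0,"z":0,"ax":0,"ay":0,"az":0}]'
```

```text
t: 22.5
tcp_pos: [0.5474, 0.3632, 0.1747]
tool_rot: [-3.141, -0.001, -3.083]
wrist_force: [-0.3, 0.7, -0.2]
grip_width: 0.0751
```

```bash
python3 -m inch '[{"jaw":75,"x":0,"y":-20,"z":0,"ax":0,"ay":0,"az":0},{"jaw":75,"x":0,"y":-14,"z":-20,"ax":0,"ay":0,"az":0},{"jaw":75,"x":0,"y":0,"z":-30,"ax":0,"ay":0,"az":0},{"jaw":75,"x":0,"y":0,"z":-30,"ax":0,"ay":0,"az":0},{"jaw":75,"x":0,"y":0,"z":-30,"ax":0,"ay":0,"az":0},{"jaw":75,"x":0,"y":0,"z":-20,"ax":0,"ay":0,"az":0},{"jaw":75,"x":0,"y":0,"z":0,"ax":0,"ay":0,"az":0},{"jaw":75,"x":0,"y":0,"z":0,"ax":0,"ay":0,"az":0},{"jaw":75,"x":0,"y":0,"z":0,"ax":0,"ay":0,"az":0}]'
```

```text
t: 23.4
tcp_pos: [0.5493, 0.3283, 0.0477]
tool_rot: [3.141, 0.003, -3.086]
wrist_force: [-0.1, -0.2, -0.2]
grip_width: 0.0747
```

```bash
python3 -m inch '[{"jaw":75,"x":0,"y":1,"z":-12,"ax":0,"ay":0,"az":0},{"jaw":75,"x":0,"y":0,"z":-11,"ax":0,"ay":0,"az":0},{"jaw":75,"x":0,"y":0,"z":0,"ax":0,"ay":0,"az":0},{"jaw":35,"x":0,"y":0,"z":0,"ax":0,"ay":0,"az":0},{"jaw":35,"x":0,"y":0,"z":0,"ax":0,"ay":0,"az":0},{"jaw":35,"x":0,"y":0,"z":0,"ax":0,"ay":0,"az":0},{"jaw":35,"x":0,"y":0,"z":0,"ax":0,"ay":0,"az":0},{"jaw":35,"x":0,"y":0,"z":4,"ax":0,"ay":0,"az":0},{"jaw":35,"x":0,"y":0,"z":0,"ax":0,"ay":0,"az":0},{"jaw":35,"x":0,"y":0,"z":0,"ax":0,"ay":0,"az":0}]'
```

```text
t: 24.4
tcp_pos: [0.5483, 0.3291, 0.0269]
tool_rot: [3.141, 0.0, -3.085]
wrist_force: [0.7, 0.0, -0.4]
grip_width: 0.05
```

```bash
python3 -m inch '[{"jaw":35,"x":3.5,"y":-1.3,"z":0,"ax":0,"ay":0,"az":-0.012},{"jaw":35,"x":0,"y":0,"z":0,"ax":0,"ay":0,"az":0},{"jaw":35,"x":0,"y":0,"z":-2,"ax":0,"ay":0,"az":0},{"jaw":35,"x":0,"y":0,"z":-2,"ax":0,"ay":0,"az":0},{"jaw":35,"x":0,"y":0,"z":0,"ax":0,"ay":0,"az":0},{"jaw":35,"x":0,"y":0,"z":0,"ax":0,"ay":0,"az":0}]'
```

```text
t: 25.0
tcp_pos: [0.5518, 0.3277, 0.023]
tool_rot: [-3.142, 0.0, -3.097]
wrist_force: [-1.4, -1.9, 4.7]
grip_width: 0.0496
```

```bash
python3 -m inch '[{"jaw":35,"x":0,"y":0,"z":-0.7,"ax":0,"ay":0,"az":0},{"jaw":35,"x":0,"y":0,"z":0,"ax":0,"ay":0,"az":0},{"jaw":35,"x":0,"y":0,"z":0,"ax":0,"ay":0,"az":0}]'
```

```text
t: 25.3
tcp_pos: [0.5518, 0.3277, 0.023]
tool_rot: [-3.142, 0.0, -3.097]
wrist_force: [-5.1, -3.3, 11.3]
grip_width: 0.0497
```

Down. Release, lift, and go to the jar.

```bash
python3 -m inch '[{"jaw":54,"x":0,"y":0,"z":0,"ax":0,"ay":0,"az":0},{"jaw":66,"x":0,"y":0,"z":0,"ax":0,"ay":0,"az":0},{"jaw":75,"x":0,"y":0,"z":0,"ax":0,"ay":0,"az":0},{"jaw":75,"x":0,"y":0,"z":0,"ax":0,"ay":0,"az":0},{"jaw":75,"x":0,"y":0,"z":10,"ax":0,"ay":0,"az":0},{"jaw":75,"x":0,"y":0,"z":25,"ax":0,"ay":0,"az":0},{"jaw":75,"x":0,"y":0,"z":30,"ax":0,"ay":0,"az":0},{"jaw":75,"x":0,"y":0,"z":30,"ax":0,"ay":0,"az":0},{"jaw":75,"x":0,"y":0,"z":30,"ax":0,"ay":0,"az":0},{"jaw":75,"x":0,"y":0,"z":25,"ax":0,"ay":0,"az":0},{"jaw":75,"x":0,"y":-20,"z":0,"ax":0,"ay":0,"az":0},{"jaw":93,"x":0,"y":-40,"z":0,"ax":0,"ay":0,"az":0},{"jaw":93,"x":0,"y":-40,"z":0,"ax":0,"ay":0,"az":0},{"jaw":93,"x":0,"y":-40,"z":0,"ax":0,"ay":0,"az":0},{"jaw":93,"x":0,"y":-40,"z":0,"ax":0,"ay":0,"az":0},{"jaw":93,"x":-10,"y":-30,"z":0,"ax":0,"ay":0,"az":0}]'
python3 -m inch '[{"jaw":93,"x":-10,"y":-20,"z":0,"ax":0,"ay":0,"az":-0.006},{"jaw":93,"x":-14,"y":-25,"z":0,"ax":0,"ay":0,"az":-0.006},{"jaw":93,"x":-14,"y":-25,"z":0,"ax":0,"ay":0,"az":-0.006},{"jaw":93,"x":-14,"y":-25,"z":0,"ax":0,"ay":0,"az":-0.006},{"jaw":93,"x":-14,"y":-25,"z":0,"ax":0,"ay":0,"az":-0.006},{"jaw":93,"x":-14,"y":-25,"z":0,"ax":0,"ay":0,"az":-0.006},{"jaw":93,"x":-15,"y":-25,"z":0,"ax":0,"ay":0,"az":-0.006},{"jaw":93,"x":-15,"y":-22,"z":0,"ax":0,"ay":0,"az":0},{"jaw":93,"x":0,"y":0,"z":0,"ax":0,"ay":0,"az":0},{"jaw":93,"x":0,"y":0,"z":0,"ax":0,"ay":0,"az":0},{"jaw":93,"x":0,"y":0,"z":0,"ax":0,"ay":0,"az":0}]'
python3 - <<'E'
from h import *
for n in('scene','top'):
    c=eyes.capture(n);X=cloud(c)*1000
    hsv=cv2.cvtColor(c['color'],cv2.COLOR_RGB2HSV).astype(int);Z=X[...,2]
    near=(abs(X[...,0]-501)<150)&(abs(X[...,1]-327)<95)
    print(n,'block',rect(X,near&(abs(Z-42.5)<4)&(X[...,0]>485)))
    blue=near&(abs(hsv[...,0]-112)<15)&(hsv[...,1]>100)
    print('tray',rect(X,blue&(abs(Z-20)<5)))
    print('white',rect(X,near&(hsv[...,1]<70)&(hsv[...,2]>90)&(Z<14)&(X[...,0]>485)&(X[...,0]<615)&(abs(X[...,1]-327)<55)))
E
```

```text
t: 26.9
tcp_pos: [0.5421, 0.1154, 0.1729]
tool_rot: [-3.141, 0.001, -3.099]
wrist_force: [1.5, 0.3, 0.2]
grip_width: 0.0927
t: 28.0
tcp_pos: [0.4321, -0.0738, 0.1724]
tool_rot: [3.141, 0.001, -3.139]
wrist_force: [0.2, 0.3, 1.0]
grip_width: 0.0927
scene block (array([553.6, 330.3]), 101.2, 51.5, 2.8, 646)
tray (array([504.8, 327.8]), 252.8, 153.4, 2.3, 847)
white (array([550. , 330.1]), 114.7, 61.7, 3.0, 97)
top block (array([551.5, 326.2]), 99.3, 51.6, 2.8, 1043)
tray (array([502. , 324.4]), 248.7, 151.6, 2.3, 902)
white (array([551.2, 326.2]), 111.2, 62.3, 1.0, 214)
```

The block is now within about 1 mm and 0.5° of its mark in both cameras. Descending on the jar.

```bash
python3 -m inch '[{"jaw":93,"x":0,"y":0,"z":-20,"ax":0,"ay":0,"az":0},{"jaw":93,"x":0,"y":0,"z":-30,"ax":0,"ay":0,"az":0},{"jaw":93,"x":0,"y":0,"z":-30,"ax":0,"ay":0,"az":0},{"jaw":93,"x":0,"y":0,"z":-30,"ax":0,"ay":0,"az":0},{"jaw":93,"x":0,"y":0,"z":-20,"ax":0,"ay":0,"az":0},{"jaw":93,"x":0,"y":0,"z":-15,"ax":0,"ay":0,"az":0},{"jaw":93,"x":0,"y":0,"z":0,"ax":0,"ay":0,"az":0},{"jaw":75,"x":0,"y":0,"z":0,"ax":0,"ay":0,"az":0},{"jaw":35,"x":0,"y":0,"z":0,"ax":0,"ay":0,"az":0},{"jaw":35,"x":0,"y":0,"z":0,"ax":0,"ay":0,"az":0},{"jaw":35,"x":0,"y":0,"z":0,"ax":0,"ay":0,"az":0},{"jaw":35,"x":0,"y":0,"z":0,"ax":0,"ay":0,"az":0},{"jaw":35,"x":0,"y":0,"z":0,"ax":0,"ay":0,"az":0}]'
```

```text
t: 29.4
tcp_pos: [0.4318, -0.0744, 0.0272]
tool_rot: [-3.141, 0.0, -3.14]
wrist_force: [0.1, -0.2, 1.5]
grip_width: 0.0498
```

```bash
python3 -m inch '[{"jaw":35,"x":0,"y":0,"z":10,"ax":0,"ay":0,"az":0},{"jaw":35,"x":0,"y":0,"z":25,"ax":0,"ay":0,"az":0},{"jaw":35,"x":0,"y":0,"z":25,"ax":0,"ay":0,"az":0},{"jaw":35,"x":0,"y":0,"z":20,"ax":0,"ay":0,"az":0},{"jaw":35,"x":10,"y":-14,"z":0,"ax":0,"ay":0,"az":0},{"jaw":35,"x":18,"y":-26,"z":0,"ax":0,"ay":0,"az":0},{"jaw":35,"x":18,"y":-26,"z":0,"ax":0,"ay":0,"az":0},{"jaw":35,"x":18,"y":-26,"z":0,"ax":0,"ay":0,"az":0},{"jaw":35,"x":18,"y":-26,"z":0,"ax":0,"ay":0,"az":0},{"jaw":35,"x":18,"y":-26,"z":0,"ax":0,"ay":0,"az":0},{"jaw":35,"x":18,"y":-26,"z":0,"ax":0,"ay":0,"az":0},{"jaw":35,"x":18,"y":-26,"z":0,"ax":0,"ay":0,"az":0},{"jaw":35,"x":18,"y":-26,"z":0,"ax":0,"ay":0,"az":0},{"jaw":35,"x":17,"y":-22,"z":0,"ax":0,"ay":0,"az":0},{"jaw":35,"x":0,"y":0,"z":-15,"ax":0,"ay":0,"az":0},{"jaw":35,"x":0,"y":0,"z":-20,"ax":0,"ay":0,"az":0},{"jaw":35,"x":0,"y":0,"z":-10,"ax":0,"ay":0,"az":0},{"jaw":35,"x":0,"y":0,"z":0,"ax":0,"ay":0,"az":0},{"jaw":35,"x":0,"y":0,"z":0,"ax":0,"ay":0,"az":0},{"jaw":35,"x":0,"y":0,"z":0,"ax":0,"ay":0,"az":0}]'
python3 - <<'E'
from h import *
c=eyes.capture('scene');X=cloud(c)*1000;save(c,'s7.png',(140,300,80,280),4)
hsv=cv2.cvtColor(c['color'],cv2.COLOR_RGB2HSV).astype(int)
Z=X[...,2];near=(abs(X[...,0]-540)<150)&(abs(X[...,1]+318)<95)
P=X[near&(hsv[...,1]>100)&((hsv[...,0]<10)|(hsv[...,0]>170))&(Z>60)]
print(len(P),np.round(np.nanpercentile(P[:,2],[2,50,98])))
zt=np.nanpercentile(P[:,2],98);Q=P[P[:,2]<zt-4];print('lid side',circ(Q,24,(603,-318)),len(Q)); Q=P[P[:,2]>zt-4];print('lid top',cv2.minAreaRect(Q[:,:2].astype(np.float32)))
g=near&(abs(hsv[...,0]-75)<20)&(hsv[...,1]>80)&(abs(Z-20)<5);print('tray',rect(X,g))
print(get_state()['tcp_pos'])
E
```

```text
t: 31.4
tcp_pos: [0.6033, -0.3185, 0.0634]
tool_rot: [-3.141, 0.002, -3.139]
wrist_force: [-0.4, -0.3, -2.1]
grip_width: 0.0495
462 [ 93. 104. 107.]
lid side [ 602.41018328 -315.54061413] 124
lid top ((604.217041015625, -316.4366760253906), (50.249237060546875, 51.9622802734375), 2.9188220500946045)
tray (array([ 541.2, -314. ]), 252.5, 149.7, -1.4, 852)
[ 0.60336146 -0.31851325  0.06351263]
```

View pics/s7.png

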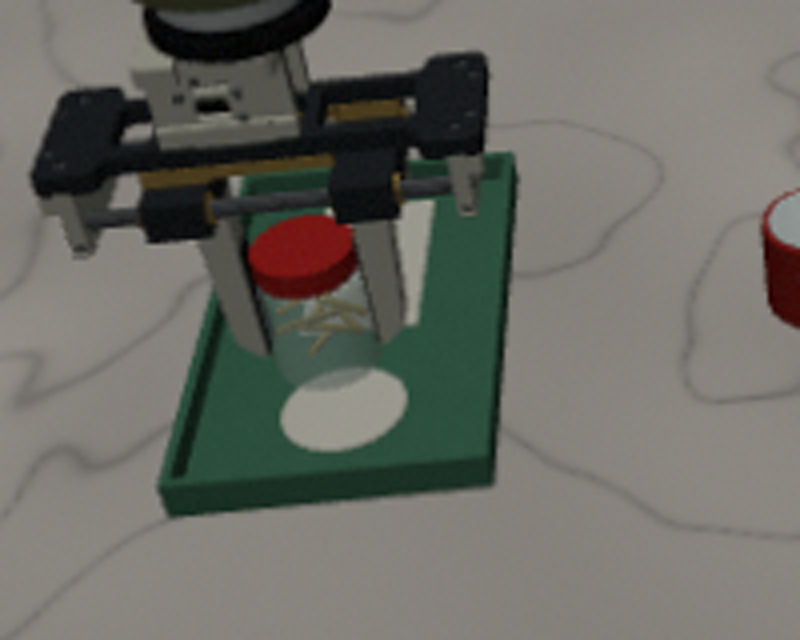

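The jar hangs upright over the round mark, within about 1 mm.

```bash
python3 -m inch '[{"jaw":35,"x":1,"y":0,"z":-8,"ax":0,"ay":0,"az":0},{"jaw":35,"x":0,"y":0,"z":-8,"ax":0,"ay":0,"az":0},{"jaw":35,"x":0,"y":0,"z":-6,"ax":0,"ay":0,"az":0},{"jaw":35,"x":0,"y":0,"z":-4,"ax":0,"ay":0,"az":0},{"jaw":35,"x":0,"y":0,"z":-2,"ax":0,"ay":0,"az":0},{"jaw":35,"x":0,"y":0,"z":-1.5,"ax":0,"ay":0,"az":0},{"jaw":35,"x":0,"y":0,"z":0,"ax":0,"ay":0,"az":0},{"jaw":35,"x":0,"y":0,"z":0,"ax":0,"ay":0,"az":0},{"jaw":35,"x":0,"y":0,"z":0,"ax":0,"ay":0,"az":0}]'
```

```text
t: 32.35
tcp_pos: [0.6038, -0.3184, 0.0327]
tool_rot: [-3.141, 0.0, -3.139]
wrist_force: [0.0, -0.0, -2.2]
grip_width: 0.0495
```

```bash
python3 -m inch '[{"jaw":35,"x":0,"y":0,"z":-1,"ax":0,"ay":0,"az":0},{"jaw":35,"x":0,"y":0,"z":0,"ax":0,"ay":0,"az":0},{"jaw":35,"x":0,"y":0,"z":0,"ax":0,"ay":0,"az":0}]'
```

```text
t: 32.65
tcp_pos: [0.6039, -0.3185, 0.0323]
tool_rot: [-3.141, 0.001, -3.139]
wrist_force: [-2.4, 1.0, 5.6]
grip_width: 0.0491
```

```bash
python3 -m inch '[{"jaw":54,"x":0,"y":0,"z":0,"ax":0,"ay":0,"az":0},{"jaw":66,"x":0,"y":0,"z":0,"ax":0,"ay":0,"az":0},{"jaw":78,"x":0,"y":0,"z":0,"ax":0,"ay":0,"az":0},{"jaw":78,"x":0,"y":0,"z":0,"ax":0,"ay":0,"az":0},{"jaw":78,"x":0,"y":0,"z":10,"ax":0,"ay":0,"az":0},{"jaw":78,"x":0,"y":0,"z":25,"ax":0,"ay":0,"az":0},{"jaw":78,"x":0,"y":0,"z":30,"ax":0,"ay":0,"az":0},{"jaw":78,"x":0,"y":0,"z":30,"ax":0,"ay":0,"az":0},{"jaw":78,"x":0,"y":0,"z":30,"ax":0,"ay":0,"az":0},{"jaw":78,"x":0,"y":0,"z":15,"ax":0,"ay":0,"az":0}]'
python3 -m inch '[{"jaw":78,"x":-5,"y":14,"z":0,"ax":0,"ay":0,"az":0.005},{"jaw":78,"x":-11,"y":26,"z":0,"ax":0,"ay":0,"az":0.005},{"jaw":78,"x":-11,"y":27,"z":0,"ax":0,"ay":0,"az":0.005},{"jaw":78,"x":-11,"y":27,"z":0,"ax":0,"ay":0,"az":0.005},{"jaw":78,"x":-11,"y":27,"z":0,"ax":0,"ay":0,"az":0.005},{"jaw":78,"x":-11,"y":27,"z":0,"ax":0,"ay":0,"az":0.005},{"jaw":78,"x":-11,"y":27,"z":0,"ax":0,"ay":0,"az":0.005},{"jaw":78,"x":-11,"y":27,"z":0,"ax":0,"ay":0,"az":0.005},{"jaw":78,"x":-11,"y":27,"z":0,"ax":0,"ay":0,"az":0.005},{"jaw":78,"x":-11,"y":27,"z":0,"ax":0,"ay":0,"az":0.005},{"jaw":78,"x":-11,"y":27,"z":0,"ax":0,"ay":0,"az":0.005},{"jaw":78,"x":-11,"y":27,"z":0,"ax":0,"ay":0,"az":0.005},{"jaw":78,"x":-11,"y":27,"z":0,"ax":0,"ay":0,"az":0.005},{"jaw":78,"x":-11,"y":27,"z":0,"ax":0,"ay":0,"az":0.005},{"jaw":78,"x":-11,"y":26,"z":0,"ax":0,"ay":0,"az":0.005},{"jaw":78,"x":-3,"y":0,"z":0,"ax":0,"ay":0,"az":0.007},{"jaw":78,"x":0,"y":0,"z":0,"ax":0,"ay":0,"az":0},{"jaw":78,"x":0,"y":0,"z":0,"ax":0,"ay":0,"az":0},{"jaw":78,"x":0,"y":0,"z":0,"ax":0,"ay":0,"az":0}]'
python3 - <<'E'
from h import *
for n in('scene','top'):
    c=eyes.capture(n);X=cloud(c)*1000;Z=X[...,2]
    if n=='top': save(c,'t8.png',(140,300,400,560),4)
    hsv=cv2.cvtColor(c['color'],cv2.COLOR_RGB2HSV).astype(int)
    near=(abs(X[...,0]-540)<150)&(abs(X[...,1]+318)<95)
    P=X[near&(hsv[...,1]>100)&((hsv[...,0]<10)|(hsv[...,0]>170))&(Z>55)]
    zt=np.nanpercentile(P[:,2],95);Q=P[abs(P[:,2]-zt)<4];print(n,zt,'lid top',cv2.minAreaRect(Q[:,:2].astype(np.float32)))
    print('tray',rect(X,near&(abs(hsv[...,0]-75)<20)&(hsv[...,1]>80)&(abs(Z-20)<5)))
    m=(abs(X[...,0]-443)<80)&(abs(X[...,1]-73)<50)&(abs(hsv[...,0]-25)<8)&(hsv[...,1]>120)&(Z>56)&(Z<66);
    if m.any(): print('tape',rect(X,m))
marks('scene');marks('top')
E
```

```text
t: 33.65
tcp_pos: [0.605, -0.3191, 0.1761]
tool_rot: [-3.139, 0.005, -3.139]
wrist_force: [1.2, -0.2, 0.5]
grip_width: 0.0778
t: 35.55
tcp_pos: [0.442, 0.0709, 0.1714]
tool_rot: [-3.141, 0.0, -3.059]
wrist_force: [0.1, 1.0, 0.6]
grip_width: 0.0779
scene 75.28714705143899 lid top ((604.33935546875, -314.96929931640625), (47.17765808105469, 47.38626480102539), 88.75301361083984)
tray (array([ 539.8, -314.1]), 254.9, 149.6, -1.6, 1023)
tape (array([447.5,  73.5]), 66.2, 34.5, 3.6, 254)
top 75.13589694172158 lid top ((603.266357421875, -319.4695739746094), (46.22392272949219, 44.357147216796875), 60.038997650146484)
tray (array([ 539.9, -317.6]), 247.7, 149.9, -1.2, 352)
scene green mean [ 480.1 -307.2    6.5] rect [ 488.9 -313.2] [ 62.5 115.4] 88.5
scene green mean [ 620.5 -312.3    9.8] rect [ 611.3 -314.3] [48.3 60. ] 9.8
top green mean [ 596.7 -306.4    7.7] rect [ 600.2 -312.3] [61.1 44.6] 30.4
top green mean [ 488.8 -316.7    5.9] rect [ 489.5 -316.8] [ 63.4 113.2] 88.3
```

View pics/t8.png

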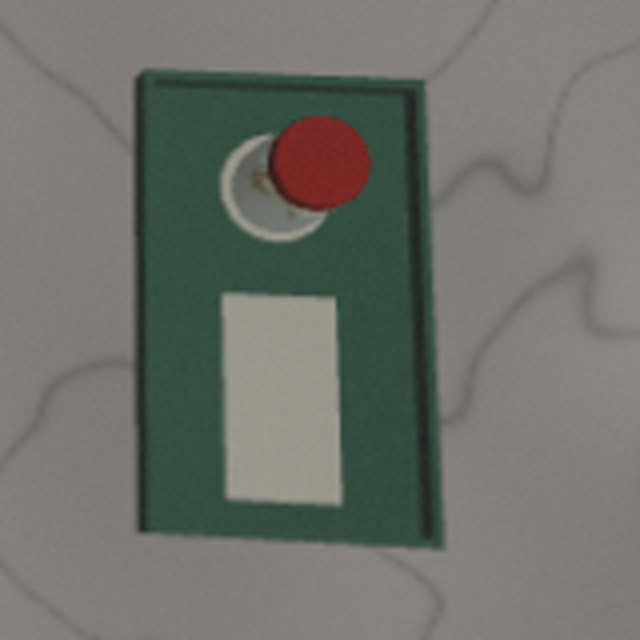

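The jar stands centred on its mark, within 1 mm in both cameras. Descending on the tape measure.

```bash
python3 -m inch '[{"jaw":78,"x":1,"y":0,"z":-20,"ax":0,"ay":0,"az":0},{"jaw":78,"x":0,"y":0,"z":-30,"ax":0,"ay":0,"az":0},{"jaw":78,"x":0,"y":0,"z":-30,"ax":0,"ay":0,"az":0},{"jaw":78,"x":0,"y":0,"z":-30,"ax":0,"ay":0,"az":0},{"jaw":78,"x":0,"y":0,"z":-20,"ax":0,"ay":0,"az":0},{"jaw":78,"x":0,"y":0,"z":-15,"ax":0,"ay":0,"az":0},{"jaw":78,"x":0,"y":0,"z":0,"ax":0,"ay":0,"az":0},{"jaw":60,"x":0,"y":0,"z":0,"ax":0,"ay":0,"az":0},{"jaw":20,"x":0,"y":0,"z":0,"ax":0,"ay":0,"az":0},{"jaw":20,"x":0,"y":0,"z":0,"ax":0,"ay":0,"az":0},{"jaw":20,"x":0,"y":0,"z":0,"ax":0,"ay":0,"az":0},{"jaw":20,"x":0,"y":0,"z":0,"ax":0,"ay":0,"az":0},{"jaw":20,"x":0,"y":0,"z":0,"ax":0,"ay":0,"az":0}]'
```

```text
t: 37.05
tcp_pos: [0.4429, 0.0717, 0.0268]
tool_rot: [-3.141, 0.001, -3.057]
wrist_force: [-0.0, -0.8, 2.6]
grip_width: 0.0358
```

```bash
python3 -m inch '[{"jaw":20,"x":0,"y":0,"z":10,"ax":0,"ay":0,"az":0},{"jaw":20,"x":0,"y":0,"z":30,"ax":0,"ay":0,"az":0},{"jaw":20,"x":0,"y":0,"z":30,"ax":0,"ay":0,"az":0},{"jaw":20,"x":0,"y":0,"z":30,"ax":0,"ay":0,"az":0},{"jaw":20,"x":2,"y":-14,"z":0,"ax":0,"ay":0,"az":-0.007},{"jaw":20,"x":3,"y":-26,"z":0,"ax":0,"ay":0,"az":-0.007},{"jaw":20,"x":3,"y":-26,"z":0,"ax":0,"ay":0,"az":-0.007},{"jaw":20,"x":3,"y":-26,"z":0,"ax":0,"ay":0,"az":-0.007},{"jaw":20,"x":3,"y":-26,"z":0,"ax":0,"ay":0,"az":-0.007},{"jaw":20,"x":3,"y":-26,"z":0,"ax":0,"ay":0,"az":-0.007},{"jaw":20,"x":3,"y":-26,"z":0,"ax":0,"ay":0,"az":-0.007},{"jaw":20,"x":3,"y":-26,"z":0,"ax":0,"ay":0,"az":-0.007},{"jaw":20,"x":3,"y":-26,"z":0,"ax":0,"ay":0,"az":-0.007},{"jaw":20,"x":3,"y":-26,"z":0,"ax":0,"ay":0,"az":-0.007},{"jaw":20,"x":3,"y":-26,"z":0,"ax":0,"ay":0,"az":-0.007},{"jaw":20,"x":3,"y":-26,"z":0,"ax":0,"ay":0,"az":-0.007},{"jaw":20,"x":3,"y":-26,"z":0,"ax":0,"ay":0,"az":-0.007},{"jaw":20,"x":3,"y":-26,"z":0,"ax":0,"ay":0,"az":-0.007},{"jaw":20,"x":3,"y":-26,"z":0,"ax":0,"ay":0,"az":-0.007},{"jaw":20,"x":2,"y":-10,"z":0,"ax":0,"ay":0,"az":-0.004}]'
python3 -m inch '[{"jaw":20,"x":0,"y":0,"z":-20,"ax":0,"ay":0,"az":0},{"jaw":20,"x":0,"y":0,"z":-25,"ax":0,"ay":0,"az":0},{"jaw":20,"x":0,"y":0,"z":-15,"ax":0,"ay":0,"az":0},{"jaw":20,"x":0,"y":0,"z":-5,"ax":0,"ay":0,"az":0},{"jaw":20,"x":0,"y":0,"z":0,"ax":0,"ay":0,"az":0},{"jaw":20,"x":0,"y":0,"z":0,"ax":0,"ay":0,"az":0},{"jaw":20,"x":0,"y":0,"z":0,"ax":0,"ay":0,"az":0}]'
cat > tape.py <<'E'
from h import *
import sys
for n in('scene','top'):
    c=eyes.capture(n);X=cloud(c)*1000;Z=X[...,2];save(c,n+sys.argv[1]+'.png',(130,290,80,280) if n=='scene' else (140,300,400,560),4)
    hsv=cv2.cvtColor(c['color'],cv2.COLOR_RGB2HSV).astype(int)
    near=(abs(X[...,0]-540)<150)&(abs(X[...,1]+318)<95)
    m=near&(abs(hsv[...,0]-25)<8)&(hsv[...,1]>120)&(Z>55)
    if m.sum()>20:
        zt=np.percentile(Z[m],90);print(n,zt,'tape',rect(X,m&(abs(Z-zt)<4)))
    print('tray',rect(X,near&(abs(hsv[...,0]-75)<20)&(hsv[...,1]>80)&(abs(Z-20)<5)))
print(get_state()['tcp_pos'])
E
python3 tape.py 9
```

```text
t: 39.05
tcp_pos: [0.4882, -0.3182, 0.1266]
tool_rot: [-3.141, -0.0, 3.115]
wrist_force: [-0.1, 0.1, -3.8]
grip_width: 0.0357
t: 39.75
tcp_pos: [0.4895, -0.3168, 0.0629]
tool_rot: [-3.14, 0.002, 3.117]
wrist_force: [-0.2, 0.1, -2.8]
grip_width: 0.0358
scene 164.3129265700633 tape (array([ 494.4, -312.5]), 95.8, 42.5, -85.2, 154)
tray (array([ 540.2, -314.4]), 254.9, 150.2, -1.4, 903)
top 154.533215840286 tape (array([ 482.4, -275.2]), 71.4, 35.4, 31.7, 17)
tray (array([ 539.7, -316.7]), 249.2, 148.8, -2.1, 371)
[ 0.48927644 -0.3167268   0.06264423]
```

View pics/scene9.png

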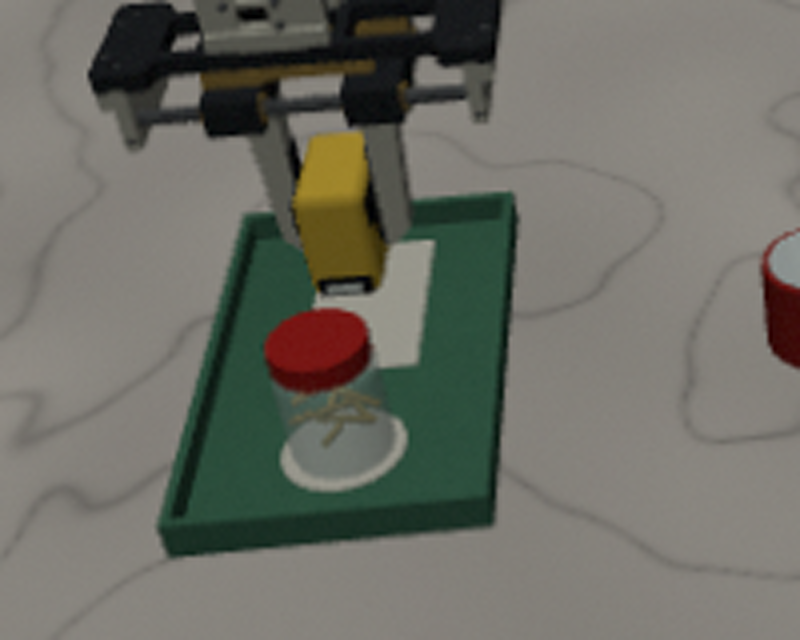

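The tape hangs upright over the oblong mark, lengthwise. My height filter also caught brass parts of the gripper, so I'll tighten it and measure again.

```bash
sed -i 's/&(Z>55)/\&(Z>55)\&(Z<106)/' tape.py; python3 tape.py 10
```

```text
scene 97.68053146052739 tape (array([ 491.7, -314. ]), 63.3, 34.7, 1.5, 272)
tray (array([ 540.7, -314.3]), 252.4, 150.0, -1.5, 923)
top 95.60781293694438 tape (array([ 464.7, -327.1]), 15.5, 10.5, -2.1, 18)
tray (array([ 539.9, -317.7]), 248.2, 148.9, -1.5, 359)
[ 0.48898867 -0.31655317  0.06217871]
```

```bash
python3 -m inch '[{"jaw":20,"x":-1.5,"y":0.7,"z":-8,"ax":0,"ay":0,"az":0},{"jaw":20,"x":0,"y":0,"z":-8,"ax":0,"ay":0,"az":0},{"jaw":20,"x":0,"y":0,"z":-6,"ax":0,"ay":0,"az":0},{"jaw":20,"x":0,"y":0,"z":-4,"ax":0,"ay":0,"az":0},{"jaw":20,"x":0,"y":0,"z":-2,"ax":0,"ay":0,"az":0},{"jaw":20,"x":0,"y":0,"z":-1,"ax":0,"ay":0,"az":0},{"jaw":20,"x":0,"y":0,"z":0,"ax":0,"ay":0,"az":0},{"jaw":20,"x":0,"y":0,"z":0,"ax":0,"ay":0,"az":0},{"jaw":20,"x":0,"y":0,"z":0,"ax":0,"ay":0,"az":0}]'
```

```text
t: 40.85
tcp_pos: [0.4873, -0.3157, 0.0328]
tool_rot: [-3.141, 0.0, 3.117]
wrist_force: [-0.9, 0.2, -3.4]
grip_width: 0.0358
```

```bash
python3 -m inch '[{"jaw":20,"x":0,"y":0,"z":-1,"ax":0,"ay":0,"az":0},{"jaw":20,"x":0,"y":0,"z":0,"ax":0,"ay":0,"az":0},{"jaw":20,"x":0,"y":0,"z":0,"ax":0,"ay":0,"az":0}]'
```

```text
t: 41.15
tcp_pos: [0.4874, -0.3158, 0.0318]
tool_rot: [-3.141, 0.001, 3.117]
wrist_force: [0.5, 0.3, -0.3]
grip_width: 0.036
```

```bash
python3 -m inch '[{"jaw":20,"x":0,"y":0,"z":-0.7,"ax":0,"ay":0,"az":0},{"jaw":20,"x":0,"y":0,"z":0,"ax":0,"ay":0,"az":0},{"jaw":20,"x":0,"y":0,"z":0,"ax":0,"ay":0,"az":0}]'
```

```text
t: 41.45
tcp_pos: [0.4875, -0.3159, 0.0318]
tool_rot: [-3.141, 0.001, 3.117]
wrist_force: [-3.4, 2.0, 5.9]
grip_width: 0.0361
```

```bash
python3 -m inch '[{"jaw":40,"x":0,"y":0,"z":0,"ax":0,"ay":0,"az":0},{"jaw":52,"x":0,"y":0,"z":0,"ax":0,"ay":0,"az":0},{"jaw":64,"x":0,"y":0,"z":0,"ax":0,"ay":0,"az":0},{"jaw":64,"x":0,"y":0,"z":0,"ax":0,"ay":0,"az":0},{"jaw":64,"x":0,"y":0,"z":10,"ax":0,"ay":0,"az":0},{"jaw":64,"x":0,"y":0,"z":25,"ax":0,"ay":0,"az":0},{"jaw":64,"x":0,"y":0,"z":30,"ax":0,"ay":0,"az":0},{"jaw":64,"x":0,"y":0,"z":30,"ax":0,"ay":0,"az":0},{"jaw":64,"x":0,"y":0,"z":30,"ax":0,"ay":0,"az":0},{"jaw":64,"x":0,"y":0,"z":25,"ax":0,"ay":0,"az":0},{"jaw":64,"x":-5,"y":20,"z":0,"ax":0,"ay":0,"az":0},{"jaw":64,"x":-10,"y":35,"z":0,"ax":0,"ay":0,"az":0},{"jaw":64,"x":-10,"y":40,"z":0,"ax":0,"ay":0,"az":0},{"jaw":64,"x":-10,"y":40,"z":0,"ax":0,"ay":0,"az":0},{"jaw":64,"x":-10,"y":40,"z":0,"ax":0,"ay":0,"az":0},{"jaw":64,"x":-10,"y":40,"z":0,"ax":0,"ay":0,"az":0},{"jaw":64,"x":-10,"y":40,"z":0,"ax":0,"ay":0,"az":0},{"jaw":64,"x":0,"y":30,"z":0,"ax":0,"ay":0,"az":0},{"jaw":64,"x":0,"y":0,"z":0,"ax":0,"ay":0,"az":0},{"jaw":64,"x":0,"y":0,"z":0,"ax":0,"ay":0,"az":0}]'
python3 tape.py 11
python3 - <<'E'
from h import *
c=eyes.capture('top');save(c,'t12.png');marks('top',c)
c=eyes.capture('scene');save(c,'s12.png');marks('scene',c)
E
```

```text
t: 43.45
tcp_pos: [0.4223, -0.0303, 0.1815]
tool_rot: [-3.141, 0.001, 3.119]
wrist_force: [-0.7, -0.2, -0.4]
grip_width: 0.0642
scene 67.16195247909067 tape (array([ 490.4, -311.6]), 62.0, 33.9, -1.4, 285)
tray (array([ 541.1, -314.1]), 252.9, 150.0, -1.4, 965)
top 66.67702331082486 tape (array([ 487.1, -315.7]), 63.9, 33.5, -2.5, 509)
tray (array([ 540.1, -318. ]), 248.1, 149.7, -1.1, 277)
[ 0.42234349 -0.03134084  0.18116448]
top blue mean [533.9 310.1   6. ] rect [551.3 326. ] [111.7  62.1] 1.9
top blue mean [433.5 309.6   6.6] rect [435.2 314.2] [45.9 60.2] 82.8
top green mean [ 596.6 -306.3    7.6] rect [ 599.9 -311.9] [61.4 45.7] 31.2
top green mean [ 486.8 -309.     6. ] rect [ 489.5 -316.7] [ 63.2 112.6] 88.8
scene green mean [ 497.1 -291.     7. ] rect [ 489.9 -293.8] [ 24.1 111.8] 87.4
scene green mean [ 620.4 -312.3   10. ] rect [ 612.7 -314.2] [46. 60.] 10.0
```

View pics/s12.png

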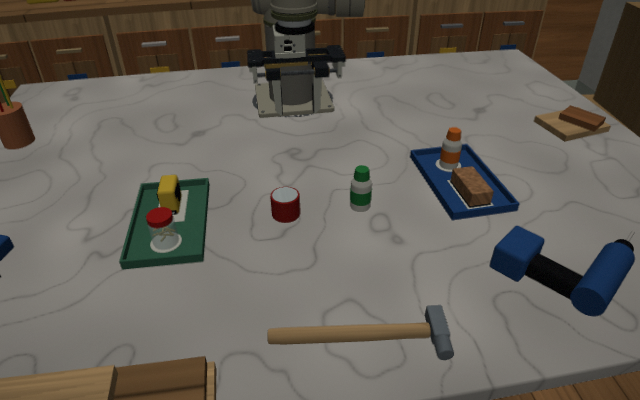

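View pics/top11.png

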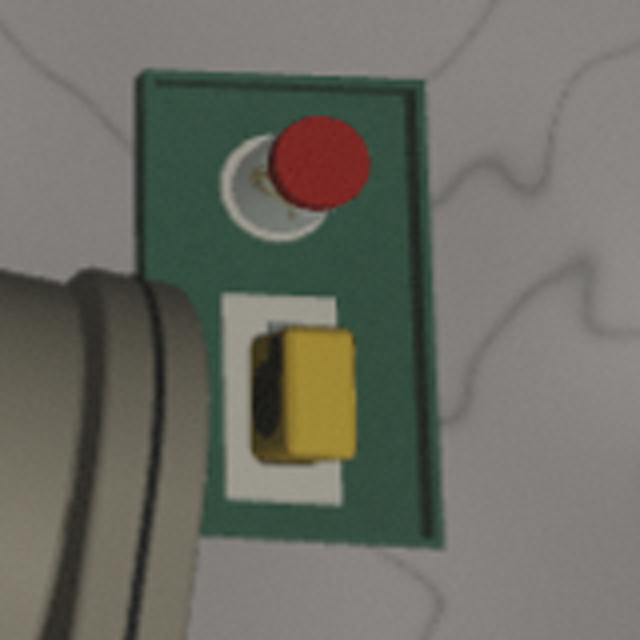

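The scene view matches the start for the bystanders: green bottle near (193,363), tin near (204,282). All four things are upright on their marks, and the tape lies lengthwise within about 1–2 mm. The robot is clear of everything, so I'm handing in.

```bash
python3 -c "
from h import *
print(close_job())"
```

```text
the job is handed in; nothing more can be done
None
```

Both kits are made up, in the order asked, and the job is handed in at about 44 s on the robot's clock. I set each thing down until the wrist force showed contact (at most about 11 N) before opening the jaws.

| Thing | Offset from its mark, last check | Note |
|---|---|---|
| Orange-capped bottle | about 1 mm | Scene camera only; I made no top-camera fit |
| Sanding block | about 1 mm, within about 1° | First placing was about 3.5 mm short, so I picked it up and set it down again |
| Jar of screws | about 1 mm | Both cameras |
| Tape measure | about 1 mm across, 0 to 2.4 mm along | Standing lengthwise |

- **Camera disagreement:** the two cameras differ by about 1–3 mm in x and 4 mm in y in absolute position. I compared each thing with its mark in the same picture to cancel this. For the tape measure, the top camera reads it 2.4 mm short along the mark while the scene camera reads almost none; I took it as within tolerance.
- **Bystanders:** the green-capped bottle and the red tin look unmoved in the last picture. I judged that by eye and did not measure it.
- **Missed detection:** the network failed to find the sanding block once, so I measured it from depth and colour instead.

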